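Power-off unloading of a circuit-board test fixture

ROBOT

A 6-joint arm with a two-finger parallel gripper is mounted at the origin on the work surface. World frame = base frame: x ahead of the robot, y to its left, z up, the work surface at z = 0. Lengths are in m, angles in rad, forces in N, time in s.
With the tool pointing down it reaches from about 0.35 to 0.975 m from the base axis. Payload 4.9 kg.
Tool frame: the origin (TCP) lies on the centre line of the jaws, within the pads' length; the fingertips stand 22 mm ahead of it and the grasp point (between the pads) lies 3 mm ahead of it (manip.tcp_to_tips is the distance from the TCP to the fingertips, in m); z points along the fingers, x is the direction in which the jaws open and shut, and the axes are right-handed (so a half turn about z gives the same grasp; the last joint's range is limited). The gripper opens to 85 mm and grips with 20 to 120 N. Pads are 22 mm wide; open, the fingers measure 114 mm over their backs; the gripper's body (76 mm by 85 mm) begins 54 mm behind the grasp point. The pads swing forward as they close: fully open they stand 13 mm farther back than shut.
Start: joints at [1.035, 0.053, 1.613, -0, 1.476, -0.119], TCP at [0.253, 0.571, 0.253] pointing down, gripper open.
Joint ranges: [-3.01, 3.01], [-1.01, 2.22], [0.06, 2.58], [-1.02, 4.17], [0.09, 2.62], [-3.14, 3.14]. Speed limits (rad/s): [2.57, 2.57, 3.14, 3.14, 3.14, 3.14].

INTERFACE

Orientations are given as a unit quaternion [w, x, y, z].
In Python, from plant import manip gives the robot as it stands.
- The arm moves only by the shell command python3 -m pendant 'ROWS'. ROWS is a JSON object of lists of equal length, an entry for each row: "linear": the shift along the tool's x, y, z in cm, a list of three; "rotation": the turn, a rotation vector about the tool's x, y, z in degrees, a list of three; "grip": the closure, from 0 (fully open) to 1 (shut). A call has exactly 10 rows; each row is the pose to reach, as a shift and turn from the pose commanded when the call began, along the tool's axes at that moment; what a row does not reach only later rows make up. A row lasts 1/12 s, in which the tool goes at most 41.7 mm and 7.16 degrees, less where a joint would pass 70% of its speed; a pose out of reach is approached as far as the arm can. A call with a gripper value outside its range is refused whole. The fingers move at their own pace and stop on an object; the grip force is fixed at half the most. Time passes only in rows, so rows that repeat a pose let the fingers close, or fill a call up. It gives the time, the measured TCP pose, the force and the opening at its end, in the units of the state.
- manip.state(): the state, without advancing time (a new reading comes with each control period).
- manip.grab_frame(name): name is "scene" or "top"; returns the picture (384x512x3 uint8, red, green, blue); there is no depth.
- manip.calibration(name): a dict with "fx", "fy", "cx", "cy" (pixels), "k1" (the pictures are not rectified: a ray, as slopes to the right and down, at radius r is drawn at 1 + k1 r^2 times it, then the intrinsics apply), "cam_to_world" (4x4, takes a point from camera to world coordinates). Camera axes: x right, y up, looking along -z (the intrinsics and any distortion apply to the point x, -y, -z); pixel columns grow to the right and rows downward; lengths in m; the calibration is good to about 2 mm. A picture is of the moment at which its call begins. calibration takes no time and is no camera call.
- manip.job_done(): hands the job in, once; it reports no verdict.
The state is a dict: "time": time; "joint_pos": joint angles; "joint_vel": joint speeds; "joint_efforts": joint torques, N m; "tool_pos": TCP position; "tool_rot": TCP orientation; "contact_force": force on the tool from outside, world axes, zero at the start; "ft_torque": the same for the moment, N m; "gripper_width": opening from 0.0 (shut) to 1.0 (fully open).
Only numpy, scipy, OpenCV 4.12 (cv2) and the standard library are available. Lean on these libraries where they do the work, as an engineer would, in place of code of your own. Each camera call takes 0.05 s, during which the arm holds its last target. There are 200 camera calls.

TASK

The test fixture has lost power with circuit boards locked inside. Slacken its clamp knob, push the release pin down through the small access hole in its deck to trip the catch, pull the sprung-out carriage fully out, and unload every board: lay each flat on the bench alongside the left-hand long side of one of the grey cases (left as seen from the robot), one board per case, parallel to the case, level with it end to end and about a finger's width (10 mm) from it. Then push the empty carriage fully home until the catch holds it, tighten the clamp knob right up and leave the release pin standing in its holder block as you found it, without disturbing the handset, the green interface board or the tape roll.

Things in the scene. Friction and masses are not known exactly. Their poses are not given: they have to be found in the camera images.
- fixture: Board test fixture: fixed low housing 250 x 250 x 70 mm, black sides, grey flat deck whose top is 70 mm above the bench. Origin: centre of its underside; +x points to its rear (away from the robot), +y to its left, +z up. The carriage comes out of its front (-x) side.
- access_hole (a point): Centre of the mouth, at deck height, of the 9 mm access hole in a white 32 mm square nylon plate let into the grey deck, on the left half of the deck (6 mm behind and 45 mm left of the deck's centre). The deck is 4 mm thick. The spring catch lies hidden below: its steel pad (20 mm across) is 22 mm below the mouth at rest.
- catch (a joint): Hidden spring catch under the access hole, m pushed down: 0 at rest, stop at 0.010; 4 N to start, 8 N at the stop; springs back up by itself. It lets go of the carriage when pushed 6.5 mm or more (pin tip 28.5 mm below the deck top); with the clamp knob slack the carriage then springs out at once by some 22 to 50 mm.
- carriage (a joint): Carriage position, m: 0 home, held by the catch (rests within 1 mm of 0, can be pushed 4 mm further); 0.100 at the stop, out towards the fixture's -x. Slides with 1.5 to 4 N and stays put. Over the last 22 mm home it meets an ejector spring and the catch's ramp (up to 15 N); the catch snaps up behind it once it is pushed past about -0.001. Only goes home with the clamp knob slack.
- carriage_handle (a point): Middle of the pull bar on the carriage's black front panel (226 x 50 mm high, top 64 mm above the bench): a round steel bar 10 mm thick, 90 mm long along the fixture's y, 46 mm above the bench, its centre 38 mm in front of the panel. Moves with the carriage.
- clamp (a joint): Clamp knob angle, rad: grows clockwise seen from above. 1.4 tight stop (starts between 1.15 and 1.4): a locking bolt stands in front of a lug on the carriage and holds it in even if the catch is tripped; below 0.3 the carriage is free; 0 is the slack stop. Stays where it is left (friction about 0.05 N m).
- clamp_grip (a point): Middle of the clamp knob's bar grip on the deck, right half: black bar 36 mm long, 10 mm thick and 20 mm high (from 79 to 99 mm above the bench) on a 38 mm disc, with a white mark on one end of the bar. This point is on the turning axis, 88 mm above the bench; its x axis runs along the bar.
- nest1 (a point): Floor centre of the second of four nests in a row along the fixture's y (46 mm apart, at 69, 23, -23, -69 mm left of the carriage's middle; this one is at -23), 28 mm above the bench. Ribs 3.5 mm high stand round each board with 1.5 mm of play. With the carriage fully out the nests' middles stand 52 mm in front of the housing. Moves with the carriage.
- pin: Release pin tool, loose, 60 g: a steel shank 5 mm in diameter and 48 mm long pointing down, a black collar 22 mm across and 4 mm thick above it, then a black round handle 16 mm in diameter and 46 mm long; 98 mm in all. Origin at the tip of the shank, +z up the shank to the handle. It starts standing in the holder's hole with its collar on the holder's top.
- pin_tip (a point): Tip of the release pin's shank.
- holder: Aluminium holder block for the pin, fixed, 60 x 60 x 50 mm high. Origin: centre of its underside.
- holder_hole0 (a point): Centre of the mouth of the holder's 9 mm through hole, at its top face, 50 mm above the bench.
- board0: Circuit board, loose, 30 g (2 to 4 are present, in any of the four nests): dark blue, rounded, 50 x 30 x 2 mm, with a bright steel connector block amid it, 18 mm along x by 16 mm along y, top 16 mm above its underside: the place to grasp. Origin: centre of its underside; x along its length, z up. In a nest its length lies along the fixture's x.
- board1: Circuit board, loose, 30 g (2 to 4 are present, in any of the four nests): dark blue, rounded, 50 x 30 x 2 mm, with a bright steel connector block amid it, 18 mm along x by 16 mm along y, top 16 mm above its underside: the place to grasp. Origin: centre of its underside; x along its length, z up. In a nest its length lies along the fixture's x.
- board2: Circuit board, loose, 30 g (2 to 4 are present, in any of the four nests): dark blue, rounded, 50 x 30 x 2 mm, with a bright steel connector block amid it, 18 mm along x by 16 mm along y, top 16 mm above its underside: the place to grasp. Origin: centre of its underside; x along its length, z up. In a nest its length lies along the fixture's x.
- board3: Circuit board, loose, 30 g (2 to 4 are present, in any of the four nests): dark blue, rounded, 50 x 30 x 2 mm, with a bright steel connector block amid it, 18 mm along x by 16 mm along y, top 16 mm above its underside: the place to grasp. Origin: centre of its underside; x along its length, z up. In a nest its length lies along the fixture's x.
- case0: Empty open-topped grey plastic case bottom, loose, 60 g, 60 x 40 x 18 mm high. Origin: centre of its underside; x along its length (roughly away from the robot), +y its left side as seen from the robot, z up.
- case1: Empty open-topped grey plastic case bottom, loose, 60 g, 60 x 40 x 18 mm high. Origin: centre of its underside; x along its length (roughly away from the robot), +y its left side as seen from the robot, z up.
- case2: Empty open-topped grey plastic case bottom, loose, 60 g, 60 x 40 x 18 mm high. Origin: centre of its underside; x along its length (roughly away from the robot), +y its left side as seen from the robot, z up.
- case3: Empty open-topped grey plastic case bottom, loose, 60 g, 60 x 40 x 18 mm high. Origin: centre of its underside; x along its length (roughly away from the robot), +y its left side as seen from the robot, z up.
- handset: Bystander: grey hand-held meter 75 x 130 x 30 mm, loose. Origin: centre of its underside.
- usb_board: Bystander: green interface board 65 x 55 mm on 12 mm white legs, loose. Origin: centre of its underside.
- tape: Bystander: roll of clear tape, 64 mm across, 20 mm high, loose. Origin: centre of its underside.

How it is judged:
On the way, in this order (a step that is already met when the one before it is completed fails the run):
1. the clamp knob is slackened (value of joint clamp below 0.3 rad), for 0.1 s.
2. the catch is pushed down with the pin through the access hole (value of joint catch above 0.005 m and horizontal distance between pin_tip and access_hole below 0.006 m and z of pin_tip in the frame of access_hole below -0.025 m).
3. the carriage is fully out (value of joint carriage above 0.092 m), for 0.2 s.
4. every board lies alongside the left of a case (height (world z) of each of board0, board1, board2, board3 below 0.008 m and angle between each of board0, board1, board2, board3's own z axis and vertical below 0.12 rad and ((y of board0 in the frame of case0 between 0.034 and 0.057 m and x of board0 in the frame of case0 between -0.016 and 0.016 m and angle between the x axis of board0 and the x axis of case0, either way round below 0.26 rad) or (y of board0 in the frame of case1 between 0.034 and 0.057 m and x of board0 in the frame of case1 between -0.016 and 0.016 m and angle between the x axis of board0 and the x axis of case1, either way round below 0.26 rad) or (y of board0 in the frame of case2 between 0.034 and 0.057 m and x of board0 in the frame of case2 between -0.016 and 0.016 m and angle between the x axis of board0 and the x axis of case2, either way round below 0.26 rad) or (y of board0 in the frame of case3 between 0.034 and 0.057 m and x of board0 in the frame of case3 between -0.016 and 0.016 m and angle between the x axis of board0 and the x axis of case3, either way round below 0.26 rad)) and ((y of board1 in the frame of case0 between 0.034 and 0.057 m and x of board1 in the frame of case0 between -0.016 and 0.016 m and angle between the x axis of board1 and the x axis of case0, either way round below 0.26 rad) or (y of board1 in the frame of case1 between 0.034 and 0.057 m and x of board1 in the frame of case1 between -0.016 and 0.016 m and angle between the x axis of board1 and the x axis of case1, either way round below 0.26 rad) or (y of board1 in the frame of case2 between 0.034 and 0.057 m and x of board1 in the frame of case2 between -0.016 and 0.016 m and angle between the x axis of board1 and the x axis of case2, either way round below 0.26 rad) or (y of board1 in the frame of case3 between 0.034 and 0.057 m and x of board1 in the frame of case3 between -0.016 and 0.016 m and angle between the x axis of board1 and the x axis of case3, either way round below 0.26 rad)) and ((y of board2 in the frame of case0 between 0.034 and 0.057 m and x of board2 in the frame of case0 between -0.016 and 0.016 m and angle between the x axis of board2 and the x axis of case0, either way round below 0.26 rad) or (y of board2 in the frame of case1 between 0.034 and 0.057 m and x of board2 in the frame of case1 between -0.016 and 0.016 m and angle between the x axis of board2 and the x axis of case1, either way round below 0.26 rad) or (y of board2 in the frame of case2 between 0.034 and 0.057 m and x of board2 in the frame of case2 between -0.016 and 0.016 m and angle between the x axis of board2 and the x axis of case2, either way round below 0.26 rad) or (y of board2 in the frame of case3 between 0.034 and 0.057 m and x of board2 in the frame of case3 between -0.016 and 0.016 m and angle between the x axis of board2 and the x axis of case3, either way round below 0.26 rad)) and ((y of board3 in the frame of case0 between 0.034 and 0.057 m and x of board3 in the frame of case0 between -0.016 and 0.016 m and angle between the x axis of board3 and the x axis of case0, either way round below 0.26 rad) or (y of board3 in the frame of case1 between 0.034 and 0.057 m and x of board3 in the frame of case1 between -0.016 and 0.016 m and angle between the x axis of board3 and the x axis of case1, either way round below 0.26 rad) or (y of board3 in the frame of case2 between 0.034 and 0.057 m and x of board3 in the frame of case2 between -0.016 and 0.016 m and angle between the x axis of board3 and the x axis of case2, either way round below 0.26 rad) or (y of board3 in the frame of case3 between 0.034 and 0.057 m and x of board3 in the frame of case3 between -0.016 and 0.016 m and angle between the x axis of board3 and the x axis of case3, either way round below 0.26 rad))), for 0.2 s.
5. the carriage is home and held by the catch (value of joint carriage below 0.003 m and value of joint catch below 0.0025 m), for 0.3 s.
At the end, for the whole second after the job is handed in: Each board lies flat left of a case: centre 34-57 mm to the case's left (+y), within 16 mm of level end to end and 15 degrees of parallel; carriage home (within 3 mm), catch up; knob at 1.1 rad or more; pin upright in its holder, at least 40 mm deep; all at rest (all of step 4 and all of step 5 and value of joint clamp above 1.1 rad and linear speed of each of board0, board1, board2, board3, pin below 0.02 m/s and horizontal distance between pin_tip and holder_hole0 below 0.007 m and z of pin_tip in the frame of holder_hole0 below -0.04 m and angle between pin's own z axis and vertical below 0.15 rad); the robot touches nothing.
It fails at once if the handset is moved more than 30 mm (distance of handset from where it was at the start of the episode above 0.03 m).
It fails at once if the green interface board is moved more than 30 mm (distance of usb_board from where it was at the start of the episode above 0.03 m).
It fails at once if the tape roll is moved more than 30 mm (distance of tape from where it was at the start of the episode above 0.03 m).
Of board0, board1, board2, board3 only 2 to 4 are there at a start; the rules pass over those that are not, and their reading is None.
At some moment in a run one of case0, case1, case2, case3 may be knocked a few centimetres aside while the robot is not near it.
It also fails if it takes over 210 s, if anything falls off the work surface, if the arm or the gripper's body presses on something with over 40 N, if the wrist force passes 120 N, or if a joint passes its speed limit or range.

## Working session

There is one attempt and no reset: what is moved stays moved. The work goes in short steps, Python scripts to look and compute and a shell command to move; the robot and the scene stay as the last step left them, time stands still between calls to the robot, and variables do not carry over. Pictures are saved under pics/ and viewed, about 12 in all and at most 16, crops included, and the job is handed in when it is done.

```bash
ls; mkdir -p pics
cat > h.py <<'E'
import numpy as np, cv2
from plant import manip
from scipy.spatial.transform import Rotation as R
def snap(name,fn,crop=None,scale=1):
    im=manip.grab_frame(name); 
    cv2.imwrite('pics/raw_'+fn+'.png',im[:,:,::-1])
    return im
def ray(name,u,v):
    c=manip.calibration(name); x=(u-c['cx'])/c['fx']; y=(v-c['cy'])/c['fy']
    rd=np.hypot(x,y); r=rd
    for _ in range(30): r=rd/(1+c['k1']*r*r)
    s=r/rd if rd>0 else 1
    T=np.array(c['cam_to_world']); d=T[:3,:3]@np.array([x*s,-y*s,-1]); return T[:3,3],d
def px2w(name,u,v,z):
    o,d=ray(name,u,v); return o+d*(z-o[2])/d[2]
def w2px(name,p):
    c=manip.calibration(name); T=np.array(c['cam_to_world']); q=T[:3,:3].T@(np.array(p)-T[:3,3])
    x=q[0]/-q[2]; y=-q[1]/-q[2]; f=1+c['k1']*(x*x+y*y); return c['cx']+c['fx']*x*f, c['cy']+c['fy']*y*f
def st():
    s=manip.state(); r=R.from_quat(np.r_[s['tool_rot'][1:],s['tool_rot'][0]])
    return s,np.array(s['tool_pos']),r
def go(p,yaw=None):
    """shift in tool axes (cm) and rotation vec (deg) to reach TCP p, tool down with jaw axis at yaw (deg, world)"""
    s,t,r=st(); print('t',round(s['time'],2),'tcp',t.round(4),'yaw',np.degrees(np.arctan2(*r.as_matrix()[1::-1,0])).round(1),'w',round(s['gripper_width'],3),'F',np.round(s['contact_force'],1))
    print(' lin cm',(r.inv().apply(np.array(p)-t)*100).round(2))
    if yaw is not None:
        a=np.radians(yaw); tgt=[]
        for k in (0,np.pi):
            M=np.array([[np.cos(a+k),np.sin(a+k),0],[np.sin(a+k),-np.cos(a+k),0],[0,0,-1]]).T
            tgt.append((r.inv()*R.from_matrix(np.array([[np.cos(a+k),np.sin(a+k),0],[np.sin(a+k),-np.cos(a+k),0],[0,0,-1]]).T)).as_rotvec(degrees=True))
        print(' rot deg',[x.round(1) for x in tgt],'j6',np.round(s['joint_pos'][5],2))
E
python3 - <<'E'
from h import *
for n in ('scene','top'):
    im=snap(n,n+'0'); cv2.imwrite(f'pics/{n}0.png',cv2.resize(im[:,:,::-1],(800,600),interpolation=cv2.INTER_CUBIC))
    c=manip.calibration(n); print(n,{k:np.round(v,3).tolist() for k,v in c.items()})
print(manip.state(), manip.tcp_to_tips)
E
```

```text
pics
scene {'fx': 417.58, 'fy': 417.58, 'cx': 252.536, 'cy': 192.098, 'k1': -0.145, 'cam_to_world': [[-0.522, -0.593, 0.613, 1.273], [0.853, -0.362, 0.376, 0.484], [-0.001, 0.719, 0.695, 0.967], [0.0, 0.0, 0.0, 1.0]]}
top {'fx': 496.845, 'fy': 496.845, 'cx': 260.361, 'cy': 190.011, 'k1': 0.014, 'cam_to_world': [[-0.001, 0.995, -0.102, 0.344], [-1.0, 0.001, 0.021, 0.01], [0.021, 0.102, 0.995, 1.529], [0.0, 0.0, 0.0, 1.0]]}
{'time': 0.1, 'joint_pos': array([ 1.03499890e+00,  5.33147448e-02,  1.61416251e+00, -9.91123116e-07,
        1.47593854e+00, -1.19015810e-01]), 'joint_vel': array([-0.0010603 , -0.00058942, -0.00292238, -0.00044101, -0.00064203,
        0.00015905]), 'joint_efforts': array([ 2.04661424e-04, -3.94901741e+01, -3.71364784e+01, -6.33062132e-05,
        3.96066927e-03, -1.92421584e-05]), 'tool_pos': array([0.25275935, 0.5710529 , 0.25216759]), 'tool_rot': array([ 4.03491412e-04,  8.38098568e-01,  5.45518065e-01, -8.17408700e-04]), 'contact_force': array([ 0.74555727, -1.14246197,  0.27229344]), 'ft_torque': array([-0.001049  , -0.01566617, -0.01355079]), 'gripper_width': 0.9992462675755994} 0.022
```

View pics/top0.png

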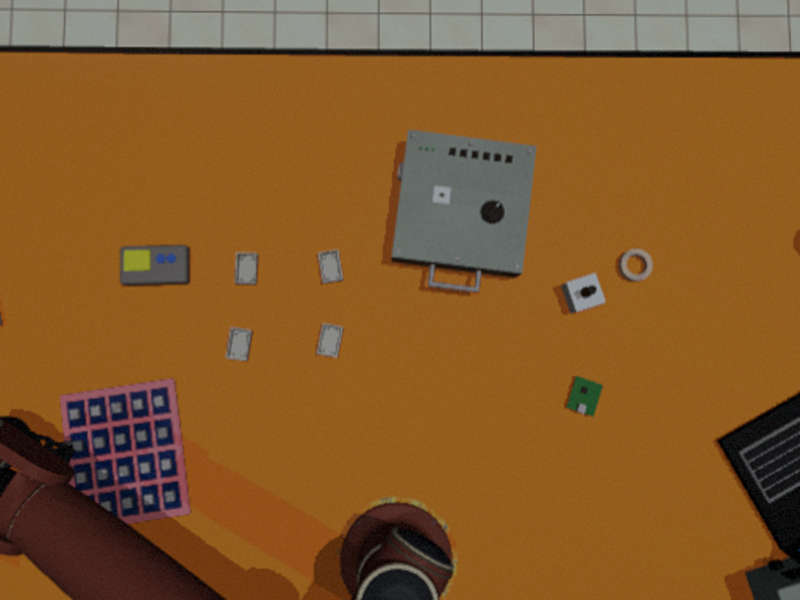

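View pics/scene0.png

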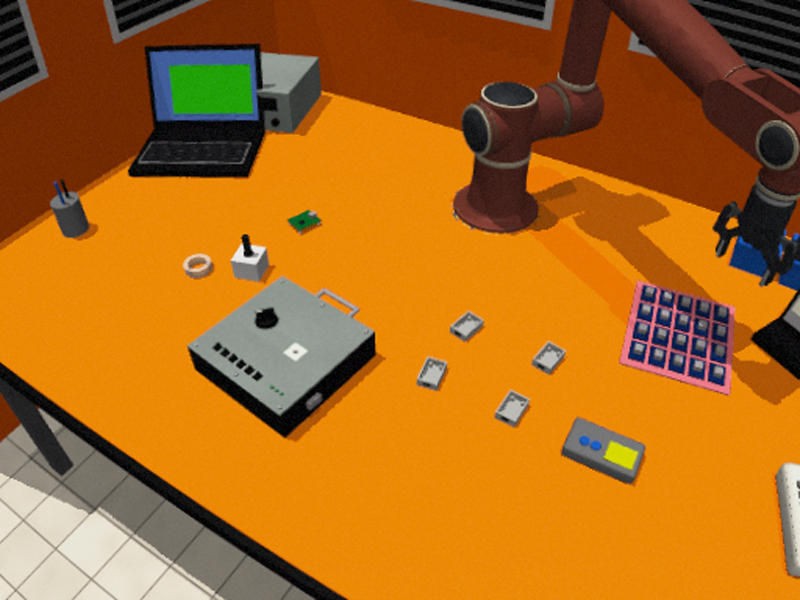

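The top view shows the fixture deck corners near (409,131), (536,147), (521,274) and (392,260), with the access hole at (442,195) and the knob at (492,212). The holder is at (585,293). The cases are at (246,268), (330,266), (239,344) and (330,340).

Run:
```python
from h import *
im=cv2.imread('pics/raw_top0.png')
a=cv2.resize(im[80:215,245:425],None,fx=4.4,fy=4.4,interpolation=cv2.INTER_CUBIC); cv2.imwrite('pics/c1.png',a)
# knob: white mark zoom; pasted with holder zoom
b=np.hstack([cv2.resize(im[115:155,265:345],None,fx=6,fy=6,interpolation=cv2.INTER_CUBIC)])
k=1.5625
P=lambda u,v,z:px2w('top',u/k,v/k,z)
for n,u,v,z in [('c00',409,131,.07),('c01',536,147,.07),('c11',521,274,.07),('c10',392,260,.07),('hole',442,195,.07),('knob',492,212,.099),('hold',585,291,.05)]: print(n,P(u,v,z).round(4))
# cases by bright grey low-sat segmentation
hsv=cv2.cvtColor(im,cv2.COLOR_BGR2HSV); m=((hsv[...,1]<70)&(hsv[...,2]>50)).astype(np.uint8)
m=cv2.morphologyEx(m,cv2.MORPH_CLOSE,np.ones((3,3)))
n,l,s,c=cv2.connectedComponentsWithStats(m)
for i in range(1,n):
    if 100<s[i,4]<900 and 100<s[i,0]<420 and s[i,1]>40:
        pts=np.argwhere(l==i)[:,::-1].astype(np.float32)
        w=np.array([px2w('top',*p,.018)[:2] for p in pts],np.float32)
        print(s[i],c[i].round(1),'rect',[np.round(x,4) for x in cv2.minAreaRect(w)])
```

```text
c00 [ 0.8166 -0.0257  0.07  ]
c01 [ 0.786  -0.2713  0.07  ]
c11 [ 0.5385 -0.2382  0.07  ]
c10 [0.5649 0.007  0.07  ]
hole [ 0.691  -0.0888  0.07  ]
knob [ 0.6519 -0.1806  0.099 ]
hold [ 0.5083 -0.3646  0.05  ]
[204 161  15  20 246] [211.2 170.3] rect [array([0.5605, 0.1284]), array([0.0591, 0.0392]), np.float64(9.7669)]
[397 160  20  20 177] [406.7 169.2] rect [array([ 0.5652, -0.4743]), array([0.0577, 0.0606]), np.float64(26.3319)]
[151 162  14  20 264] [157.2 171.3] rect [array([0.5566, 0.2924]), array([0.0586, 0.0399]), np.float64(0.129)]
[360 175  27  25 424] [372.8 187.4] rect [array([ 0.5085, -0.3682]), array([0.0621, 0.0719]), np.float64(18.3235)]
[203 208  16  21 258] [210.7 217.6] rect [array([0.4159, 0.1286]), array([0.0393, 0.0593]), np.float64(79.2788)]
[145 210  16  21 264] [152.5 219.9] rect [array([0.409 , 0.3043]), array([0.0402, 0.0592]), np.float64(81.7935)]
[252 340  38  25 126] [270.7 354.5] rect [array([ 0.0144, -0.048 ]), array([0.1279, 0.0157]), np.float64(59.7432)]
[228 360  52  24 282] [254.1 369.5] rect [array([-0.0366, -0.0015]), array([0.1497, 0.0653]), np.float64(89.585)]
```

View pics/c1.png

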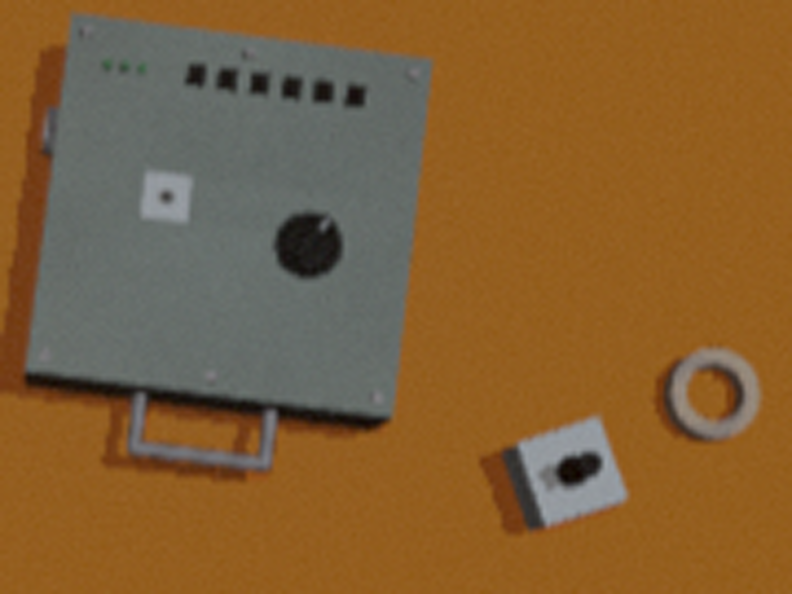

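The crop shows the knob disc at (309,245) with its white mark at (326,224). The hole is at (166,197) and the pin collar at about (572,472).

```bash
cat >> h.py <<'E'
def rectify(im,name,x0,x1,y0,y1,z,res=.0005):
    """metric top-down picture of plane z: rows = x falling, cols = y falling"""
    xs=np.arange(x1,x0,-res); ys=np.arange(y1,y0,-res)
    c=manip.calibration(name); T=np.array(c['cam_to_world'])
    X,Y=np.meshgrid(xs,ys,indexing='ij'); q=(np.stack([X,Y,np.full_like(X,z)],-1)-T[:3,3])@T[:3,:3]
    x=q[...,0]/-q[...,2]; y=-q[...,1]/-q[...,2]; f=1+c['k1']*(x*x+y*y)
    return cv2.remap(im,(c['cx']+c['fx']*x*f).astype(np.float32),(c['cy']+c['fy']*y*f).astype(np.float32),cv2.INTER_CUBIC)
E
python3 - <<'E'
from h import *
tiles=[]
for n in ('top','scene'):
    im=cv2.imread(f'pics/raw_{n}0.png')
    d=rectify(im,n,.50,.86,-.32,.06,.07); hs=cv2.cvtColor(d,cv2.COLOR_BGR2HSV)
    m=((hs[...,1]<75)&(hs[...,2]>60)).astype(np.uint8); m=cv2.morphologyEx(m,cv2.MORPH_OPEN,np.ones((21,21)));m=cv2.morphologyEx(m,cv2.MORPH_CLOSE,np.ones((61,61)))
    ct=max(cv2.findContours(m,0,2)[0],key=cv2.contourArea); (cx,cy),sz,a=cv2.minAreaRect(ct)
    C=np.array([.86-cy*.0005,.06-cx*.0005]); print(n,'deck',C.round(4),np.array(sz)*.0005,a)
    yaw=-(a if a<45 else a-90); cs,sn=np.cos(np.radians(yaw)),np.sin(np.radians(yaw))
    print(' yaw',yaw,'hole by deck',(C+[cs*.006-sn*.045,sn*.006+cs*.045]).round(4))
    w=((hs[...,2]>(150 if n=='top' else 200))&(hs[...,1]<50)).astype(np.uint8); w=cv2.morphologyEx(w,cv2.MORPH_OPEN,np.ones((15,15)));w=cv2.morphologyEx(w,cv2.MORPH_CLOSE,np.ones((21,21)))
    for q in cv2.findContours(w,0,2)[0]:
        if cv2.contourArea(q)>1500:
            r=cv2.minAreaRect(q); print(' plate',(.86-r[0][1]*.0005).__round__(4),(.06-r[0][0]*.0005).__round__(4),np.array(r[1])*.0005,r[2])
    k=rectify(im,n,.61,.70,-.23,-.13,.097,.00025)
    h1=rectify(im,n,.46,.56,-.42,-.31,.05,.00025)
    tiles.append(np.hstack([cv2.resize(k,(360,330)),cv2.resize(h1,(400,330))]))
cv2.imwrite('pics/c2.png',cv2.resize(np.vstack(tiles),(690,600)))
E
```

```text
top deck [ 0.6808 -0.1268] [0.25796875 0.25138019] 7.247267723083496
 yaw -7.247267723083496 hole by deck [ 0.6925 -0.0829]
 plate 0.6924 -0.0871 [0.02948061 0.02773132] 5.90614128112793
scene deck [ 0.6823 -0.1152] [0.28267902 0.25431628] 7.229001045227051
 yaw -7.229001045227051 hole by deck [ 0.694  -0.0713]
 plate 0.6919 -0.0882 [0.03346075 0.03279817] 6.340191841125488
```

View pics/c2.png

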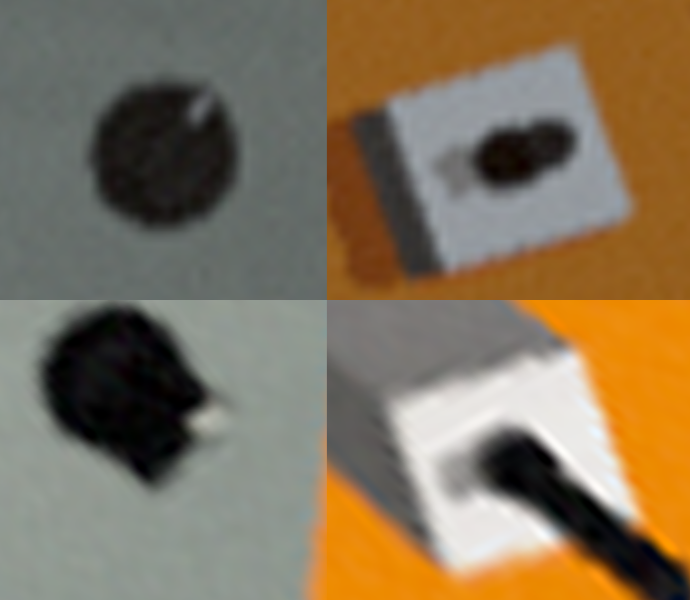

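The rectified tiles put the knob axis at about (0.656,-0.1835), with the bar about 40° clockwise of +x. The pin axis is at (0.507,-0.364) and the access hole at (0.692,-0.0877). I'll do the knob first.

Run:
```python
from h import *
go([.656,-.1835,.20],50)
```

```text
t 0.1 tcp [0.2528 0.5711 0.2522] yaw 66.1 w 0.999 F [ 0.7 -1.1  0.3]
 lin cm [-52.66  67.42   5.3 ]
 rot deg [array([ 0. ,  0.1, 16.1]), array([  -0.2,    0. , -163.9])] j6 -0.12
```

```bash
python3 -m pendant '{"linear":[[-5,6.5,0],[-10,13,0],[-15,19.5,0],[-20,26,0.5],[-25,32,1],[-30,38,2],[-35,45,3],[-40,51,3],[-44,56.5,4],[-48,62,5]],"rotation":[[0,0,2],[0,0,4],[0,0,6],[0,0,8],[0,0,10],[0,0,12],[0,0,14],[0,0,16],[0,0,16],[0,0,16]],"grip":[0,0,0,0,0,0,0,0,0,0]}'
python3 - <<'E'
from h import *
go([.656,-.1835,.13],50)
E
```

```text
time: 0.93
tool_pos: [0.4501, 0.203, 0.2353]
tool_rot: [-0.0, 0.906, 0.424, 0.0]
contact_force: [-0.1, 0.6, -1.5]
gripper_width: 1.001
t 0.93 tcp [0.4501 0.203  0.2353] yaw 50.1 w 1.001 F [-0.1  0.6 -1.5]
 lin cm [-16.46  40.58  10.52]
 rot deg [array([ 0. , -0. ,  0.1]), array([   0. ,    0. , -179.9])] j6 -0.6
```

```bash
python3 -m pendant '{"linear":[[-1.6,4,0],[-3.2,8,0],[-4.8,12,0],[-6.4,16,0],[-8,20,1],[-9.6,24,2],[-11.2,28,3],[-12.8,32,4],[-14.4,36,5],[-16.5,40.6,6]],"rotation":[[0,0,0],[0,0,0],[0,0,0],[0,0,0],[0,0,0],[0,0,0],[0,0,0],[0,0,0],[0,0,0],[0,0,0]],"grip":[0,0,0,0,0,0,0.2,0.3,0.4,0.4]}'
python3 - <<'E'
from h import *
go([.656,-.1835,.105],50)
E
```

```text
time: 1.77
tool_pos: [0.6436, -0.159, 0.1798]
tool_rot: [-0.001, 0.906, 0.423, -0.0]
contact_force: [-0.0, 0.2, 0.3]
gripper_width: 0.603
t 1.77 tcp [ 0.6436 -0.159   0.1798] yaw 50.1 w 0.603 F [-0.   0.2  0.3]
 lin cm [-1.08  2.54  7.48]
 rot deg [array([-0.1,  0. ,  0.1]), array([-0.000e+00, -1.000e-01, -1.799e+02])] j6 -1.23
```

```bash
python3 -m pendant '{"linear":[[-0.5,1.2,0.5],[-1.1,2.5,1],[-1.1,2.5,2],[-1.1,2.5,3.5],[-1.1,2.5,4.5],[-1.1,2.5,4.5],[-1.1,2.5,4.5],[-1.1,2.5,4.5],[-1.1,2.5,4.5],[-1.1,2.5,4.5]],"rotation":[[0,0,0],[0,0,0],[0,0,0],[0,0,0],[0,0,0],[0,0,0],[0,0,0],[0,0,0],[0,0,0],[0,0,0]],"grip":[0.4,0.4,0.4,0.4,0.4,0.4,0.4,0.4,0.4,0.4]}'
python3 - <<'E'
from h import *
go([.656,-.1835,.105],50)
im=snap('scene','s1'); k=cv2.resize(im[170:250,130:230,::-1],None,fx=6,fy=6,interpolation=cv2.INTER_CUBIC); cv2.imwrite('pics/s1.png',k)
E
```

```text
time: 2.6
tool_pos: [0.656, -0.1816, 0.1375]
tool_rot: [0.001, 0.906, 0.424, 0.001]
contact_force: [-0.8, 0.5, -0.6]
gripper_width: 0.604
t 2.6 tcp [ 0.656  -0.1816  0.1375] yaw 50.1 w 0.604 F [-0.8  0.5 -0.6]
 lin cm [-0.15  0.12  3.25]
 rot deg [array([ 0.1, -0. ,  0.1]), array([ 1.000e-01,  2.000e-01, -1.799e+02])] j6 -1.25
```

View pics/s1.png

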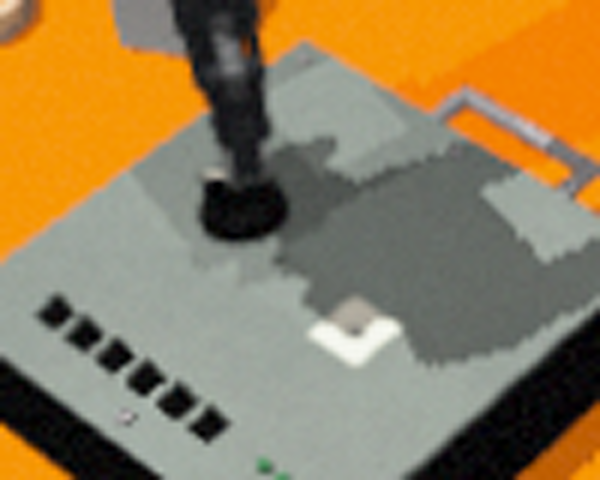

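The fingers straddle the knob, with the mark visible at (213,175). I'll descend and close.

```bash
python3 -m pendant '{"linear":[[-0.1,0.1,1],[-0.1,0.1,2],[-0.1,0.1,3.2],[-0.1,0.1,3.2],[-0.1,0.1,3.2],[-0.1,0.1,3.2],[-0.1,0.1,3.2],[-0.1,0.1,3.2],[-0.1,0.1,3.2],[-0.1,0.1,3.2]],"rotation":[[0,0,0],[0,0,0],[0,0,0],[0,0,0],[0,0,0],[0,0,0],[0,0,0],[0,0,0],[0,0,0],[0,0,0]],"grip":[0.4,0.4,0.4,0.4,1,1,1,1,1,1]}'; python3 -c "
from h import *
s,t,r=st();print(s['contact_force'],s['ft_torque'],s['gripper_width'])"
```

```text
time: 3.48
tool_pos: [0.6571, -0.1815, 0.105]
tool_rot: [-0.0, 0.906, 0.424, 0.002]
contact_force: [5.0, 3.4, -2.6]
gripper_width: 0.1
[ 5.02544552  3.42302361 -2.5618988 ] [ 0.73200336 -0.60581689 -0.02119941] 0.1002424297683716
```

```bash
python3 -m pendant '{"linear":[[0,0,0],[0,0,0],[0,0,0],[0,0,0],[0,0,0],[0,0,0],[0,0,0],[0,0,0],[0,0,0],[0,0,0]],"rotation":[[0,0,-7],[0,0,-14],[0,0,-21],[0,0,-28],[0,0,-35],[0,0,-42],[0,0,-49],[0,0,-56],[0,0,-63],[0,0,-67]],"grip":[1,1,1,1,1,1,1,1,1,1]}'; python3 -c "
from h import *
s,t,r=st();print(s['contact_force'],s['ft_torque'],s['gripper_width']); go([0,0,0])"
```

```text
time: 4.32
tool_pos: [0.6568, -0.1847, 0.105]
tool_rot: [0.003, 0.52, 0.854, -0.001]
contact_force: [4.1, -4.2, -4.1]
gripper_width: 0.098
[ 4.13325651 -4.16741288 -4.07381121] [-0.81087523 -0.59946252 -0.10354726] 0.09830852333268238
t 4.32 tcp [ 0.6568 -0.1847  0.105 ] yaw 117.4 w 0.098 F [ 4.1 -4.2 -4.1]
 lin cm [ 46.68 -49.83  10.17]
```

```bash
python3 -m pendant '{"linear":[[0,0,0],[0,0,0],[0,0,0],[0,0,0],[0,0,0],[0,0,0],[0,0,0],[0,0,0],[0,0,0],[0,0,0]],"rotation":[[0,0,-1],[0,0,-2],[0,0,-3],[0,0,-4],[0,0,-5],[0,0,-5],[0,0,-5],[0,0,-5],[0,0,-5],[0,0,-5]],"grip":[1,1,1,1,1,1,1,1,1,1]}'; python3 -c "
from h import *
s,t,r=st();print(s['contact_force'],s['ft_torque'],s['gripper_width']); go([0,0,0])"
```

```text
time: 5.15
tool_pos: [0.6569, -0.185, 0.105]
tool_rot: [0.003, 0.484, 0.875, -0.001]
contact_force: [4.5, -5.1, -5.1]
gripper_width: 0.091
[ 4.4764911  -5.07493702 -5.12118572] [-0.85977842 -0.69348059  0.03497852] 0.09139557660937954
t 5.15 tcp [ 0.6569 -0.185   0.105 ] yaw 122.1 w 0.091 F [ 4.5 -5.1 -5.1]
 lin cm [ 50.65 -45.82  10.14]
```

```bash
python3 -m pendant '{"linear":[[0,0,0],[0,0,0],[0,0,0],[0,0,0],[0,0,-2],[0,0,-4],[0,0,-6],[0,0,-8],[0,0,-8],[0,0,-8]],"rotation":[[0,0,0],[0,0,0],[0,0,0],[0,0,0],[0,0,0],[0,0,0],[0,0,0],[0,0,0],[0,0,7],[0,0,14]],"grip":[0.5,0.5,0.5,0.5,0.5,0.5,0.5,0.5,0.5,0.5]}'; python3 -c "
from h import *
go([.507,-.3645,.18],50)"
```

```text
time: 5.98
tool_pos: [0.6568, -0.1834, 0.1873]
tool_rot: [0.002, 0.589, 0.808, 0.001]
contact_force: [0.2, 0.8, -0.4]
gripper_width: 0.502
t 5.98 tcp [ 0.6568 -0.1834  0.1873] yaw 107.8 w 0.502 F [ 0.2  0.8 -0.4]
 lin cm [-12.66 -19.8    0.7 ]
 rot deg [array([ 0.3,  0. , 57.8]), array([-1.000e-01,  3.000e-01, -1.222e+02])] j6 -2.26
```

```bash
python3 -m pendant '{"linear":[[-1.5,-2.4,0],[-3,-4.8,0],[-4.5,-7.1,0],[-6,-9.5,0],[-8,-12.5,0],[-10,-15.6,0],[-11.5,-18,0],[-12.7,-19.8,0],[-12.7,-19.8,0],[-12.7,-19.8,0.7]],"rotation":[[0,0,6],[0,0,12],[0,0,18],[0,0,24],[0,0,31],[0,0,38],[0,0,45],[0,0,52],[0,0,58],[0,0,58]],"grip":[0.5,0.5,0.5,0.5,0.5,0.5,0.5,0.5,0.5,0.5]}'
python3 - <<'E'
from h import *
go([.507,-.3645,.087],50)
for n in('top','scene'):
    im=snap(n,n+'2')[:,:,::-1]
    d=rectify(im,n,.50,.86,-.32,.06,.07)
    if n=='top': a=cv2.resize(rectify(im,n,.46,.56,-.42,-.31,.05,.00025),(400,364)); b=cv2.resize(rectify(im,n,.61,.70,-.23,-.13,.097,.00025),(400,364)); cv2.imwrite('pics/c3.png',np.hstack([b,a]))
E
```

```text
time: 6.82
tool_pos: [0.5068, -0.3671, 0.1792]
tool_rot: [0.002, 0.907, 0.422, 0.001]
contact_force: [0.8, 0.1, -0.0]
gripper_width: 0.498
t 6.82 tcp [ 0.5068 -0.3671  0.1792] yaw 49.9 w 0.498 F [ 0.8  0.1 -0. ]
 lin cm [ 0.21 -0.19  9.21]
 rot deg [array([ 0.2, -0. , -0.1]), array([ -0. ,  -0.3, 179.9])] j6 -1.62
```

View pics/c3.png

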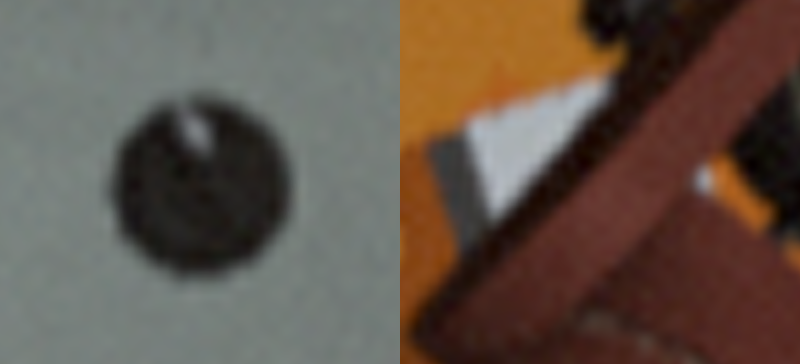

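The mark has moved to the upper left (195,130), so the knob turned about 70° and is slack. Next is the pin.

```bash
python3 -m pendant '{"linear":[[0.2,-0.2,2.5],[0.2,-0.2,5],[0.2,-0.2,7.5],[0.2,-0.2,9.4],[0.2,-0.2,9.4],[0.2,-0.2,9.4],[0.2,-0.2,9.4],[0.2,-0.2,9.4],[0.2,-0.2,9.4],[0.2,-0.2,9.4]],"rotation":[[0,0,0],[0,0,0],[0,0,0],[0,0,0],[0,0,0],[0,0,0],[0,0,0],[0,0,0],[0,0,0],[0,0,0]],"grip":[0.5,0.5,0.5,0.5,0.5,1,1,1,1,1]}'; python3 -m pendant '{"linear":[[0,0,0],[0,0,0],[0,0,0],[0,0,0],[0,0,0],[0,0,0],[0,0,0],[0,0,0],[0,0,0],[0,0,0]],"rotation":[[0,0,0],[0,0,0],[0,0,0],[0,0,0],[0,0,0],[0,0,0],[0,0,0],[0,0,0],[0,0,0],[0,0,0]],"grip":[1,1,1,1,1,1,1,1,1,1]}'
```

```text
time: 7.75
tool_pos: [0.5075, -0.3632, 0.085]
tool_rot: [0.001, 0.906, 0.424, 0.001]
contact_force: [-0.6, 0.1, 2.6]
gripper_width: 0.169
time: 8.58
tool_pos: [0.5075, -0.3633, 0.085]
tool_rot: [0.001, 0.906, 0.424, 0.001]
contact_force: [0.1, 1.4, 6.0]
gripper_width: 0.17
```

```bash
python3 -m pendant '{"linear":[[0,0,-1],[0,0,-2],[0,0,-3],[0,0,-4],[0,0,-5.5],[0,0,-7],[0,0,-8.5],[0,0,-10],[0,0,-10],[0,0,-10]],"rotation":[[0,0,0],[0,0,0],[0,0,0],[0,0,0],[0,0,0],[0,0,0],[0,0,0],[0,0,0],[0,0,0],[0,0,0]],"grip":[1,1,1,1,1,1,1,1,1,1]}'; python3 -c "
from h import *
go([.692,-.0877,.185])"
```

```text
time: 9.42
tool_pos: [0.5072, -0.3631, 0.185]
tool_rot: [0.001, 0.906, 0.424, 0.001]
contact_force: [-0.4, 0.3, -1.0]
gripper_width: 0.173
t 9.42 tcp [ 0.5072 -0.3631  0.185 ] yaw 50.1 w 0.173 F [-0.4  0.3 -1. ]
 lin cm [ 3.299e+01 -3.480e+00 -2.000e-02]
```

```bash
python3 -m pendant '{"linear":[[3.6,-0.4,0],[7.2,-0.8,0],[10.8,-1.2,0],[14.4,-1.5,0],[18,-1.9,0],[22,-2.3,0],[26,-2.7,0],[30,-3.2,0],[33,-3.5,0],[33,-3.5,0]],"rotation":[[0,0,0],[0,0,0],[0,0,0],[0,0,0],[0,0,0],[0,0,0],[0,0,0],[0,0,0],[0,0,0],[0,0,0]],"grip":[1,1,1,1,1,1,1,1,1,1]}';  python3 -m pendant '{"linear":[[0,0,0],[0,0,0.5],[0,0,1],[0,0,1.5],[0,0,2],[0,0,2.2],[0,0,2.2],[0,0,2.2],[0,0,2.2],[0,0,2.2]],"rotation":[[0,0,0],[0,0,0],[0,0,0],[0,0,0],[0,0,0],[0,0,0],[0,0,0],[0,0,0],[0,0,0],[0,0,0]],"grip":[1,1,1,1,1,1,1,1,1,1]}'
python3 - <<'E'
from h import *
go([.692,-.0877,.185])
s,t,r=st(); tip=t-[0,0,.083]
T=[]
for n in('top','scene'):
    im=snap(n,n+'3')[:,:,::-1]; u,v=w2px(n,tip); hu,hv=w2px(n,[.692,-.0877,.07]); print(n,u,v,hu,hv)
    u0,v0=int(hu)-30,int(hv)-37; print(u0,v0)
    T.append(cv2.resize(im[v0:v0+60,u0:u0+60],(400,400),interpolation=cv2.INTER_CUBIC))
cv2.imwrite('pics/c4.png',np.hstack(T))
E
```

```text
time: 10.25
tool_pos: [0.6928, -0.0816, 0.1814]
tool_rot: [-0.001, 0.905, 0.426, -0.0]
contact_force: [0.1, -0.4, -0.7]
gripper_width: 0.169
time: 11.08
tool_pos: [0.6917, -0.0871, 0.1618]
tool_rot: [0.0, 0.906, 0.424, 0.0]
contact_force: [0.2, -0.6, 0.1]
gripper_width: 0.166
t 11.08 tcp [ 0.6917 -0.0871  0.1618] yaw 50.1 w 0.166 F [ 0.2 -0.6  0.1]
 lin cm [-0.03  0.07 -2.31]
top 282.4915514320263 123.87514762385807 282.51071888170367 124.45527894120822
252 87
scene 188.6990112276274 222.59258490066406 188.78631829831116 224.64011581021572
158 187
```

View pics/c4.png

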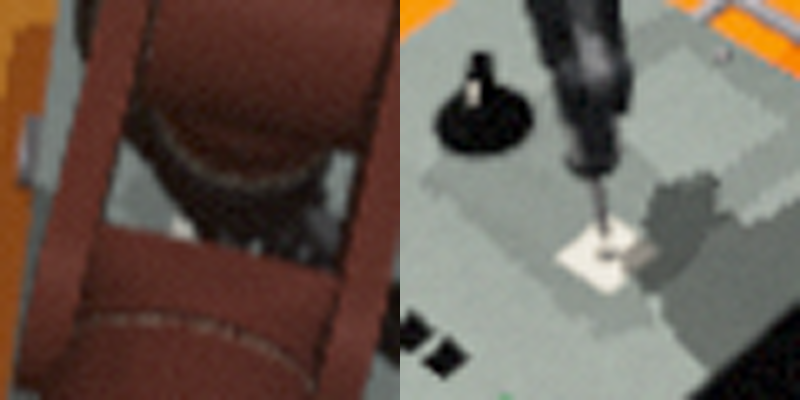

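In the scene view the shank tip is at (606,232), right over the hole at (606,254), which agrees with the prediction. I'll descend gently.

```bash
python3 -m pendant '{"linear":[[0,0.05,0.2],[0,0.05,0.4],[0,0.05,0.6],[0,0.05,0.8],[0,0.05,1],[0,0.05,1.1],[0,0.05,1.2],[0,0.05,1.3],[0,0.05,1.4],[0,0.05,1.4]],"rotation":[[0,0,0],[0,0,0],[0,0,0],[0,0,0],[0,0,0],[0,0,0],[0,0,0],[0,0,0],[0,0,0],[0,0,0]],"grip":[1,1,1,1,1,1,1,1,1,1]}'
```

```text
time: 12.02
tool_pos: [0.6917, -0.0873, 0.1471]
tool_rot: [-0.0, 0.906, 0.424, -0.0]
contact_force: [-0.5, 0.4, -0.6]
gripper_width: 0.17
```

```bash
python3 -m pendant '{"linear":[[0,0,0.3],[0,0,0.6],[0,0,0.9],[0,0,1.2],[0,0,1.5],[0,0,1.8],[0,0,2.1],[0,0,2.3],[0,0,2.4],[0,0,2.4]],"rotation":[[0,0,0],[0,0,0],[0,0,0],[0,0,0],[0,0,0],[0,0,0],[0,0,0],[0,0,0],[0,0,0],[0,0,0]],"grip":[1,1,1,1,1,1,1,1,1,1]}'
python3 - <<'E'
from h import *
im=snap('scene','s4')[:,:,::-1]; cv2.imwrite('pics/s4.png',cv2.resize(im[140:300,100:300],(750,600),interpolation=cv2.INTER_CUBIC))
E
```

```text
time: 12.85
tool_pos: [0.6921, -0.0874, 0.1241]
tool_rot: [0.0, 0.906, 0.424, 0.0]
contact_force: [-1.5, 0.9, 5.3]
gripper_width: 0.167
```

View pics/s4.png

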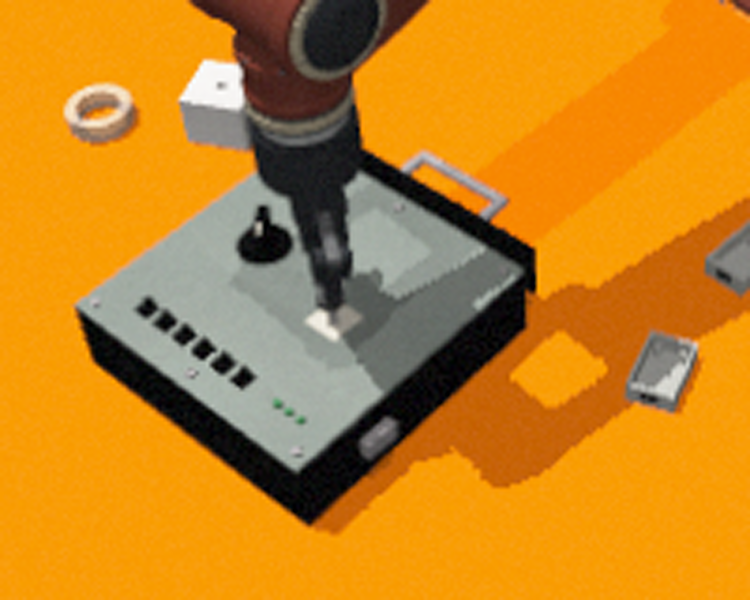

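The picture shows the pin in the hole. The carriage hasn't clearly moved yet and the force is 5.3 N, so I'll press a little further.

```bash
python3 -m pendant '{"linear":[[0,0,0.1],[0,0,0.1],[0,0,0.2],[0,0,0.2],[0,0,0.3],[0,0,0.3],[0,0,0.3],[0,0,0.3],[0,0,0.3],[0,0,0.3]],"rotation":[[0,0,0],[0,0,0],[0,0,0],[0,0,0],[0,0,0],[0,0,0],[0,0,0],[0,0,0],[0,0,0],[0,0,0]],"grip":[1,1,1,1,1,1,1,1,1,1]}'
python3 - <<'E'
from h import *
a=cv2.imread('pics/raw_s4.png');b=snap('scene','s5')[:,:,::-1];print(cv2.absdiff(a,b).max(2)[160:260,180:260].mean())
# carriage handle-bar position in the scene: metric strip at z=.046
for n,i in (('orig',cv2.imread('pics/raw_scene0.png')),('s4',a),('s5',b)):
    d=rectify(i,'scene',.40,.58,-.24,-.05,.051,.0005); cv2.imwrite(f'pics/h_{n}.png',d)
cv2.imwrite('pics/c5.png',np.hstack([cv2.imread(f'pics/h_{n}.png')[:,::2].repeat(1,1) for n in('orig','s4','s5')]))
E
```

```text
time: 13.73
tool_pos: [0.6923, -0.0874, 0.1217]
tool_rot: [0.0, 0.906, 0.424, 0.0]
contact_force: [-2.2, 0.8, 7.0]
gripper_width: 0.172
5.822875
```

View pics/c5.png

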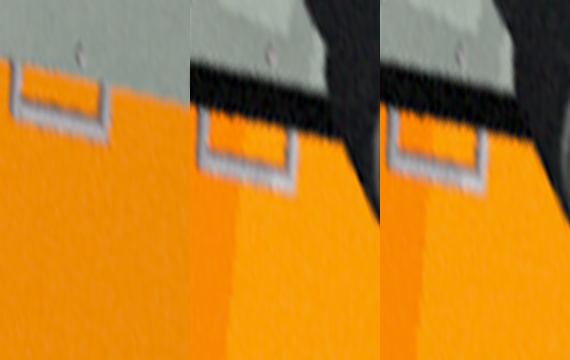

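The handle had already sprung out about 25 mm in the earlier picture, so the catch tripped. I'll return the pin to the holder.

```bash
python3 -m pendant '{"linear":[[0,0,-1],[0,0,-2],[0,0,-3],[0,0,-4],[0,0,-5],[0,0,-6],[0,0,-7],[0,0,-7.5],[0,0,-7.5],[0,0,-7.5]],"rotation":[[0,0,0],[0,0,0],[0,0,0],[0,0,0],[0,0,0],[0,0,0],[0,0,0],[0,0,0],[0,0,0],[0,0,0]],"grip":[1,1,1,1,1,1,1,1,1,1]}';python3 -m pendant '{"linear":[[-3.3,0.3,0],[-6.6,0.6,0],[-10,1,0],[-13.3,1.3,0],[-16.6,1.6,0],[-20,2,0],[-24,2.4,0],[-28,2.8,0],[-31,3.2,0],[-33,3.4,0]],"rotation":[[0,0,0],[0,0,0],[0,0,0],[0,0,0],[0,0,0],[0,0,0],[0,0,0],[0,0,0],[0,0,0],[0,0,0]],"grip":[1,1,1,1,1,1,1,1,1,1]}'; python3 -m pendant '{"linear":[[0,0,0],[0,0,0.5],[0,0,1],[0,0,1.5],[0,0,1.5],[0,0,1.5],[0,0,1.5],[0,0,1.5],[0,0,1.5],[0,0,1.5]],"rotation":[[0,0,0],[0,0,0],[0,0,0],[0,0,0],[0,0,0],[0,0,0],[0,0,0],[0,0,0],[0,0,0],[0,0,0]],"grip":[1,1,1,1,1,1,1,1,1,1]}'
python3 - <<'E'
from h import *
go([.5075,-.3633,.145])
E
```

```text
time: 14.62
tool_pos: [0.6919, -0.0873, 0.1957]
tool_rot: [0.0, 0.906, 0.424, 0.0]
contact_force: [0.0, -0.1, -1.0]
gripper_width: 0.172
time: 15.45
tool_pos: [0.5039, -0.3645, 0.1942]
tool_rot: [-0.001, 0.906, 0.422, -0.001]
contact_force: [0.8, -0.2, 0.3]
gripper_width: 0.168
time: 16.28
tool_pos: [0.5065, -0.3623, 0.1806]
tool_rot: [0.0, 0.906, 0.424, 0.0]
contact_force: [-0.3, -0.5, -0.7]
gripper_width: 0.172
t 16.28 tcp [ 0.5065 -0.3623  0.1806] yaw 50.1 w 0.172 F [-0.3 -0.5 -0.7]
 lin cm [-0.01  0.14  3.56]
```

```bash
python3 -m pendant '{"linear":[[0,0.14,0.5],[0,0.14,1.5],[0,0.14,2.5],[0,0.14,3.5],[0,0.14,4.2],[0,0.14,4.8],[0,0.14,5.4],[0,0.14,6],[0,0.14,6],[0,0.14,6]],"rotation":[[0,0,0],[0,0,0],[0,0,0],[0,0,0],[0,0,0],[0,0,0],[0,0,0],[0,0,0],[0,0,0],[0,0,0]],"grip":[1,1,1,1,1,1,1,1,1,1]}'
```

```text
time: 17.12
tool_pos: [0.5072, -0.3631, 0.1199]
tool_rot: [-0.0, 0.906, 0.424, -0.0]
contact_force: [-0.3, -1.5, -0.2]
gripper_width: 0.173
```

Tip is about 13 mm into the hole with no force. I'll seat it and open.

```bash
python3 -m pendant '{"linear":[[0,0,0.5],[0,0,1],[0,0,1.5],[0,0,2],[0,0,2.5],[0,0,3],[0,0,3.3],[0,0,3.4],[0,0,3.4],[0,0,3.4]],"rotation":[[0,0,0],[0,0,0],[0,0,0],[0,0,0],[0,0,0],[0,0,0],[0,0,0],[0,0,0],[0,0,0],[0,0,0]],"grip":[1,1,1,1,1,1,1,1,1,1]}';python3 -m pendant '{"linear":[[0,0,0],[0,0,0],[0,0,0],[0,0,0],[0,0,-1],[0,0,-3],[0,0,-5],[0,0,-7],[0,0,-9],[0,0,-10]],"rotation":[[0,0,0],[0,0,0],[0,0,0],[0,0,0],[0,0,0],[0,0,0],[0,0,0],[0,0,0],[0,0,0],[0,0,0]],"grip":[0.5,0.5,0.5,0.5,0.5,0.5,0.5,0.5,0.5,0.5]}'
python3 - <<'E'
from h import *
for n in('scene',):
    im=snap(n,n+'6')[:,:,::-1]; cv2.imwrite('pics/s6.png',cv2.resize(im[120:260,90:290],(800,560),interpolation=cv2.INTER_CUBIC))
E
```

```text
time: 17.95
tool_pos: [0.5074, -0.3633, 0.0864]
tool_rot: [0.0, 0.906, 0.424, 0.0]
contact_force: [0.5, -0.4, -0.6]
gripper_width: 0.172
time: 18.78
tool_pos: [0.5084, -0.3642, 0.1905]
tool_rot: [0.002, 0.906, 0.424, 0.001]
contact_force: [0.4, -0.0, -0.3]
gripper_width: 0.501
```

View pics/s6.png

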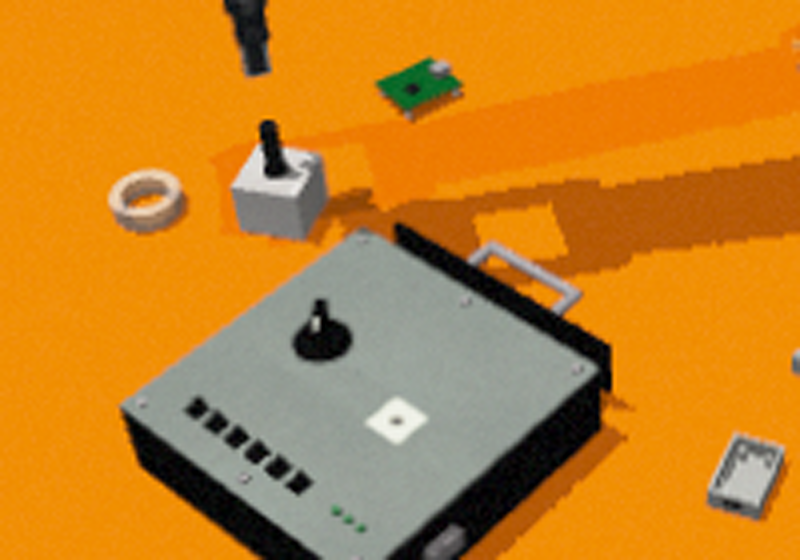

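The pin stands in the holder. The handle bar ends are at (490,245) and (578,295) in this crop.

Run:
```python
from h import *
A=[px2w('scene',90+u/4,120+v/4,.051) for u,v in((489,246),(577,294))]
print(np.round(A,4), ((A[0]+A[1])/2).round(4), np.linalg.norm(A[0]-A[1]))
im=snap('top','top6')[:,:,::-1]
d=rectify(im,'top',.44,.58,-.20,-.05,.049,.0005); h=cv2.cvtColor(d,cv2.COLOR_BGR2HSV)
m=((h[...,1]<110)&(h[...,2]>70)).astype(np.uint8)
n,l,s,c=cv2.connectedComponentsWithStats(m)
for i in range(1,n):
    if s[i,4]>150:
        p=np.argwhere(l==i)*.0005; print(s[i,4],'x',(.58-p[:,0].max()).round(4),(.58-p[:,0].min()).round(4),'y',(-.05-p[:,1].max()).round(4),(-.05-p[:,1].min()).round(4))
        # lower band = bar
        b=p[p[:,0]>p[:,0].max()-.02]; print(' bar',(.58-b[:,0].mean()).round(4),(-.05-b[:,1].mean()).round(4))
        r=cv2.minAreaRect(np.argwhere(l==i).astype(np.float32));print(r)
C=np.array([.6804,-.1316]);f=np.array([-.992,.1253]); print([ (C+f*a).round(4) for a in(.163,.188,.263)])
go([.493,-.108,.10],-7.2)
```

```text
[[ 0.4911 -0.1494  0.051 ]
 [ 0.5005 -0.0578  0.051 ]] [ 0.4958 -0.1036  0.051 ] 0.09215995269500749
18850 x 0.5375 0.58 y -0.2 -0.05
 bar 0.5503 -0.1522
((42.5, 150.0), (300.0, 85.0), 90.0)
4393 x 0.5255 0.5515 y -0.2 -0.05
 bar 0.5367 -0.132
((83.87298583984375, 149.8901824951172), (304.1441955566406, 17.68454360961914), 82.83063507080078)
7017 x 0.481 0.5375 y -0.1615 -0.0575
 bar 0.4919 -0.1121
((142.42816162109375, 117.42540740966797), (203.7963104248047, 92.33302307128906), 82.32102966308594)
[array([ 0.5187, -0.1112]), array([ 0.4939, -0.108 ]), array([ 0.4195, -0.0986])]
t 18.88 tcp [ 0.5085 -0.3643  0.1898] yaw 50.1 w 0.499 F [ 0.7 -0.4  0.3]
 lin cm [ 18.68 -17.68   8.88]
 rot deg [array([ 0.3, -0.2, 57.3]), array([   0.2,    0.4, -122.7])] j6 -1.62
```

```bash
python3 -m pendant '{"linear":[[2,-2,0],[4,-4,0],[6,-6,0],[8.5,-8,0],[11,-10.5,0],[13.5,-13,0],[16,-15.5,0],[18.7,-17.7,0],[18.7,-17.7,2],[18.7,-17.7,4]],"rotation":[[0,0,6.5],[0,0,13],[0,0,19.5],[0,0,26],[0,0,32.5],[0,0,39],[0,0,45.5],[0,0,52],[0,0,57.3],[0,0,57.3]],"grip":[0.6,0.6,0.6,0.6,0.6,0.6,0.6,0.6,0.6,0.6]}'
python3 - <<'E'
from h import *
go([.494,-.107,.054],-7.2)
E
```

```text
time: 19.72
tool_pos: [0.4916, -0.1044, 0.146]
tool_rot: [0.0, 0.998, -0.062, 0.001]
contact_force: [0.2, 0.2, -1.1]
gripper_width: 0.4
t 19.72 tcp [ 0.4916 -0.1044  0.146 ] yaw -7.2 w 0.4 F [ 0.2  0.2 -1.1]
 lin cm [0.25 0.23 9.2 ]
 rot deg [array([ 0. , -0.1,  0. ]), array([   0.2,    0. , -180. ])] j6 -0.23
```

```bash
python3 -m pendant '{"linear":[[0.2,0.2,0],[0.2,0.2,0],[0.2,0.2,0.5],[0.2,0.2,2],[0.2,0.2,3.5],[0.2,0.2,5],[0.2,0.2,6.5],[0.2,0.2,8],[0.2,0.2,9],[0.2,0.2,9]],"rotation":[[0,0,0],[0,0,0],[0,0,0],[0,0,0],[0,0,0],[0,0,0],[0,0,0],[0,0,0],[0,0,0],[0,0,0]],"grip":[0.68,0.68,0.68,0.68,0.68,0.68,0.68,0.68,0.68,0.68]}';python3 -m pendant '{"linear":[[0,0,0],[0,0,0],[0,0,0],[0,0,0],[0,0,0],[0,0,0],[0,0,0],[0,0,0],[0,0,0],[0,0,0]],"rotation":[[0,0,0],[0,0,0],[0,0,0],[0,0,0],[0,0,0],[0,0,0],[0,0,0],[0,0,0],[0,0,0],[0,0,0]],"grip":[0.75,0.8,0.9,1,1,1,1,1,1,1]}'
```

```text
time: 20.55
tool_pos: [0.492, -0.1085, 0.0545]
tool_rot: [-0.001, 0.998, -0.063, -0.002]
contact_force: [-0.6, 0.5, 0.7]
gripper_width: 0.319
time: 21.38
tool_pos: [0.4941, -0.1089, 0.0577]
tool_rot: [0.0, 0.998, -0.063, 0.001]
contact_force: [-2.3, -0.4, 5.9]
gripper_width: 0.09
```

Bar gripped (x = 0.494). Now I pull along tool −x.

```bash
python3 -m pendant '{"linear":[[-0.8,0,0],[-1.6,0,0],[-2.4,0,0],[-3.2,0,0],[-4,0,0],[-4.8,0,0],[-5.5,0,0],[-6.2,0,0],[-6.7,0,0],[-6.7,0,0]],"rotation":[[0,0,0],[0,0,0],[0,0,0],[0,0,0],[0,0,0],[0,0,0],[0,0,0],[0,0,0],[0,0,0],[0,0,0]],"grip":[1,1,1,1,1,1,1,1,1,1]}';python3 -m pendant '{"linear":[[-0.2,0,0],[-0.4,0,0],[-0.6,0,0],[-0.7,0,0],[-0.8,0,0],[-0.8,0,0],[-0.8,0,0],[-0.8,0,0],[-0.8,0,0],[-0.8,0,0]],"rotation":[[0,0,0],[0,0,0],[0,0,0],[0,0,0],[0,0,0],[0,0,0],[0,0,0],[0,0,0],[0,0,0],[0,0,0]],"grip":[1,1,1,1,1,1,1,1,1,1]}'
```

```text
time: 22.22
tool_pos: [0.4264, -0.1003, 0.0577]
tool_rot: [0.0, 0.998, -0.063, 0.001]
contact_force: [-2.3, -0.9, 8.9]
gripper_width: 0.087
time: 23.05
tool_pos: [0.4196, -0.0994, 0.0577]
tool_rot: [0.0, 0.998, -0.063, 0.002]
contact_force: [2.1, -0.1, 6.8]
gripper_width: 0.088
```

```bash
python3 -m pendant '{"linear":[[-0.2,0,0],[-0.4,0,0],[-0.6,0,0],[-0.7,0,0],[-0.7,0,0],[-0.7,0,0],[-0.7,0,0],[-0.7,0,0],[-0.7,0,0],[-0.7,0,0]],"rotation":[[0,0,0],[0,0,0],[0,0,0],[0,0,0],[0,0,0],[0,0,0],[0,0,0],[0,0,0],[0,0,0],[0,0,0]],"grip":[1,1,1,1,1,1,1,1,1,1]}'
```

```text
time: 23.88
tool_pos: [0.419, -0.0994, 0.058]
tool_rot: [0.001, 0.998, -0.064, 0.012]
contact_force: [32.2, -2.9, -21.9]
gripper_width: 0.089
```

The stop is reached: 32 N with no further travel. I'll ease off, release, and rise out of the way for pictures.

```bash
python3 -m pendant '{"linear":[[0.3,0,0],[0.6,0,0],[0.6,0,0],[0.6,0,0],[0.6,0,0],[0.6,0,0],[0.6,0,-2],[0.6,0,-4],[0.6,0,-7],[0.6,0,-10]],"rotation":[[0,0,0],[0,0,0],[0,0,0],[0,0,0],[0,0,0],[0,0,0],[0,0,0],[0,0,0],[0,0,0],[0,0,0]],"grip":[1,1,0.7,0.7,0.7,0.7,0.7,0.7,0.7,0.7]}'; python3 -m pendant '{"linear":[[-2,-3,-1],[-4,-6,-2],[-6,-9,-3],[-8,-12,-4],[-9,-15,-4],[-9,-18,-4],[-9,-21,-4],[-9,-24,-4],[-9,-27,-4],[-9,-28,-4]],"rotation":[[0,0,0],[0,0,0],[0,0,0],[0,0,0],[0,0,0],[0,0,0],[0,0,0],[0,0,0],[0,0,0],[0,0,0]],"grip":[0.6,0.6,0.6,0.6,0.6,0.6,0.6,0.6,0.6,0.6]}';  python3 - <<'E'
from h import *
T=[]
for n in('top','scene'):
    im=snap(n,n+'7')[:,:,::-1]
    T.append(cv2.resize(rectify(im,n,.36,.66,-.24,.02,.03,.0005),(400,460)))
    d=rectify(im,n,.36,.66,.06,.38,.018,.0005); h=cv2.cvtColor(d,cv2.COLOR_BGR2HSV)
    if n=='top':
        m=cv2.morphologyEx(((h[...,1]<70)&(h[...,2]>50)).astype(np.uint8),3,np.ones((9,9)))
        for c in cv2.findContours(m,0,2)[0]:
            if cv2.contourArea(c)>4000:
                r=cv2.minAreaRect(c); print('case',round(.66-r[0][1]*.0005,4),round(.38-r[0][0]*.0005,4),np.array(r[1])*.0005,r[2])
cv2.imwrite('pics/c7.png',np.hstack(T)); go([0,0,0])
E
```

```text
time: 24.72
tool_pos: [0.4161, -0.0984, 0.1558]
tool_rot: [-0.001, 0.998, -0.063, -0.002]
contact_force: [1.1, 0.3, 0.3]
gripper_width: 0.298
time: 25.55
tool_pos: [0.3626, 0.1926, 0.1957]
tool_rot: [-0.0, 0.998, -0.061, -0.001]
contact_force: [0.5, 0.5, 0.6]
gripper_width: 0.401
case 0.4163 0.1288 [0.04108633 0.06069794] 11.309932708740234
case 0.5571 0.2933 [0.04124687 0.06090014] 1.6846843957901
case 0.5613 0.1289 [0.06082763 0.04077095] 80.53767395019531
t 25.65 tcp [0.3627 0.1909 0.1956] yaw -7.0 w 0.403 F [ 0.7 -0.5  0.9]
 lin cm [-33.64  23.34  19.65]
```

View pics/c7.png

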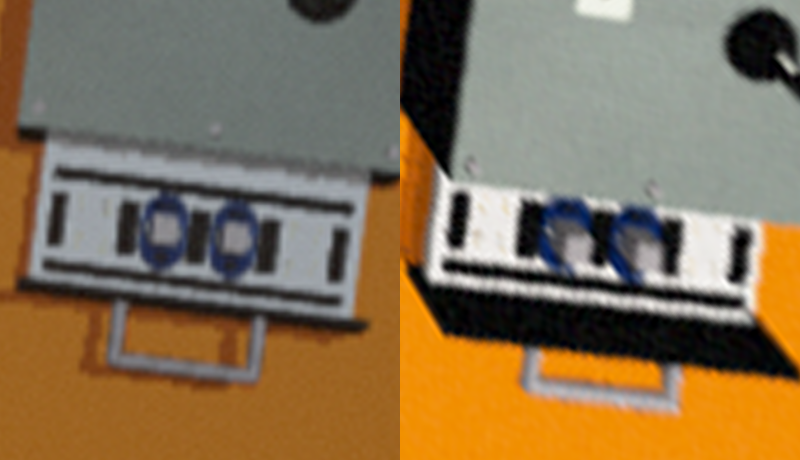

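Two boards are in the middle nests, at (163,233) and (234,241) in the left tile, i.e. about (0.5075,-0.0865) and (0.502,-0.132). I'll start with the first.

```bash
python3 - <<'E'
from h import *
go([.5075,-.0865,.13],-7.2)
E
python3 -m pendant '{"linear":[[2,3.5,0],[4,7,0],[6,10,0],[8,13.5,0],[10,17,0],[12,20.5,0],[14,24,0.5],[16,27.5,2],[17.8,29.3,4],[17.8,29.3,6.5]],"rotation":[[0,0,0],[0,0,0],[0,0,0],[0,0,0],[0,0,0],[0,0,0],[0,0,0],[0,0,0],[0,0,0],[0,0,0]],"grip":[0.6,0.6,0.6,0.6,0.6,0.6,0.6,0.6,0.6,0.6]}'
python3 -m pendant '{"linear":[[0,0,0],[0,0,0],[0,0,0],[0,0,0],[0,0,0],[0,0,0],[0,0,0],[0,0,0],[0,0,0],[0,0,0]],"rotation":[[0,0,0],[0,0,0],[0,0,0],[0,0,0],[0,0,0],[0,0,0],[0,0,0],[0,0,0],[0,0,0],[0,0,0]],"grip":[0.6,0.6,0.6,0.6,0.6,0.6,0.6,0.6,0.6,0.6]}'
python3 - <<'E'
from h import *
go([.5075,-.0865,.055],-7.2)
E
```

```text
t 25.65 tcp [0.3627 0.1909 0.1956] yaw -7.0 w 0.403 F [ 0.7 -0.5  0.9]
 lin cm [17.76 25.76  6.56]
 rot deg [array([0.1, 0.1, 0.2]), array([-2.000e-01,  1.000e-01, -1.798e+02])] j6 0.42
time: 26.48
tool_pos: [0.5052, -0.1292, 0.1327]
tool_rot: [0.002, 0.998, -0.066, 0.002]
contact_force: [-1.4, 0.9, -0.5]
gripper_width: 0.404
time: 27.32
tool_pos: [0.5034, -0.1227, 0.1313]
tool_rot: [0.0, 0.998, -0.062, 0.0]
contact_force: [-1.0, -0.5, -0.0]
gripper_width: 0.396
t 27.32 tcp [ 0.5034 -0.1227  0.1313] yaw -7.2 w 0.396 F [-1.  -0.5 -0. ]
 lin cm [-0.05 -3.65  7.63]
 rot deg [array([ 0., -0.,  0.]), array([   0.,    0., -180.])] j6 -0.26
```

```bash
python3 -m pendant '{"linear":[[0,-1.2,0],[0,-2.4,0],[0,-3.65,0],[0,-3.65,0],[0,-3.65,1.5],[0,-3.65,3],[0,-3.65,4.5],[0,-3.65,6],[0,-3.65,7.2],[0,-3.65,7.6]],"rotation":[[0,0,0],[0,0,0],[0,0,0],[0,0,0],[0,0,0],[0,0,0],[0,0,0],[0,0,0],[0,0,0],[0,0,0]],"grip":[0.6,0.6,0.6,0.6,0.6,0.6,0.6,0.6,0.6,0.6]}'; python3 -m pendant '{"linear":[[0,0,0],[0,0,0],[0,0,0],[0,0,0],[0,0,0],[0,0,0],[0,0,0],[0,0,0],[0,0,0],[0,0,0]],"rotation":[[0,0,0],[0,0,0],[0,0,0],[0,0,0],[0,0,0],[0,0,0],[0,0,0],[0,0,0],[0,0,0],[0,0,0]],"grip":[0.65,0.7,0.75,0.8,0.9,1,1,1,1,1]}'
```

```text
time: 28.15
tool_pos: [0.5066, -0.0859, 0.053]
tool_rot: [-0.0, 0.998, -0.062, -0.002]
contact_force: [0.4, 0.2, -0.3]
gripper_width: 0.399
time: 28.98
tool_pos: [0.509, -0.0869, 0.0567]
tool_rot: [0.0, 0.998, -0.063, 0.001]
contact_force: [-0.8, 1.1, 4.9]
gripper_width: 0.184
```

```bash
python3 -m pendant '{"linear":[[0,0,0],[0,0,-0.5],[0,0,-1],[0,0,-1.5],[0,0,-2.5],[0,0,-3.5],[0,0,-5],[0,0,-7],[0,0,-9],[0,0,-10]],"rotation":[[0,0,0],[0,0,0],[0,0,0],[0,0,0],[0,0,0],[0,0,0],[0,0,0],[0,0,0],[0,0,0],[0,0,0]],"grip":[1,1,1,1,1,1,1,1,1,1]}'
python3 - <<'E'
from h import *
go([.5538,.1738,.155],9.5)
E
```

```text
time: 29.82
tool_pos: [0.5094, -0.0871, 0.1591]
tool_rot: [0.001, 0.998, -0.063, 0.002]
contact_force: [-0.3, 0.9, -0.1]
gripper_width: 0.185
t 29.82 tcp [ 0.5094 -0.0871  0.1591] yaw -7.2 w 0.185 F [-0.3  0.9 -0.1]
 lin cm [  1.14 -26.44   0.39]
 rot deg [array([  0.1,  -0.3, -16.7]), array([-4.000e-01, -1.000e-01,  1.633e+02])] j6 -0.19
```

```bash
python3 -m pendant '{"linear":[[0.1,-3,0],[0.3,-6,0],[0.4,-9,0],[0.5,-12,0],[0.6,-15,0],[0.8,-18,0],[0.9,-21,0],[1,-24,0],[1.1,-26.4,0],[1.1,-26.4,0]],"rotation":[[0,0,-2],[0,0,-4],[0,0,-6],[0,0,-8],[0,0,-10],[0,0,-12],[0,0,-14],[0,0,-16],[0,0,-16.7],[0,0,-16.7]],"grip":[1,1,1,1,1,1,1,1,1,1]}';  python3 -m pendant '{"linear":[[0,0,0],[0,0,0],[0,0,1],[0,0,2.5],[0,0,4],[0,0,5.5],[0,0,7],[0,0,8.5],[0,0,8.5],[0,0,8.5]],"rotation":[[0,0,0],[0,0,0],[0,0,0],[0,0,0],[0,0,0],[0,0,0],[0,0,0],[0,0,0],[0,0,0],[0,0,0]],"grip":[1,1,1,1,1,1,1,1,1,1]}'
python3 - <<'E'
from h import *
go([.5538,.1738,.0295],9.5)
im=snap('scene','s8')[:,:,::-1]
cv2.imwrite('pics/s8.png',cv2.resize(im[190:310,270:430],(800,600),interpolation=cv2.INTER_CUBIC))
E
```

```text
time: 30.65
tool_pos: [0.5521, 0.1775, 0.1557]
tool_rot: [-0.001, 0.996, 0.085, 0.0]
contact_force: [-0.7, 0.1, 0.2]
gripper_width: 0.19
time: 31.48
tool_pos: [0.5508, 0.1728, 0.0688]
tool_rot: [0.0, 0.997, 0.082, -0.002]
contact_force: [0.5, -0.2, -0.1]
gripper_width: 0.187
t 31.48 tcp [0.5508 0.1728 0.0688] yaw 9.4 w 0.187 F [ 0.5 -0.2 -0.1]
 lin cm [ 0.32 -0.05  3.93]
 rot deg [array([ 0. ,  0.2, -0.1]), array([  0.3,  -0. , 179.9])] j6 0.01
```

View pics/s8.png

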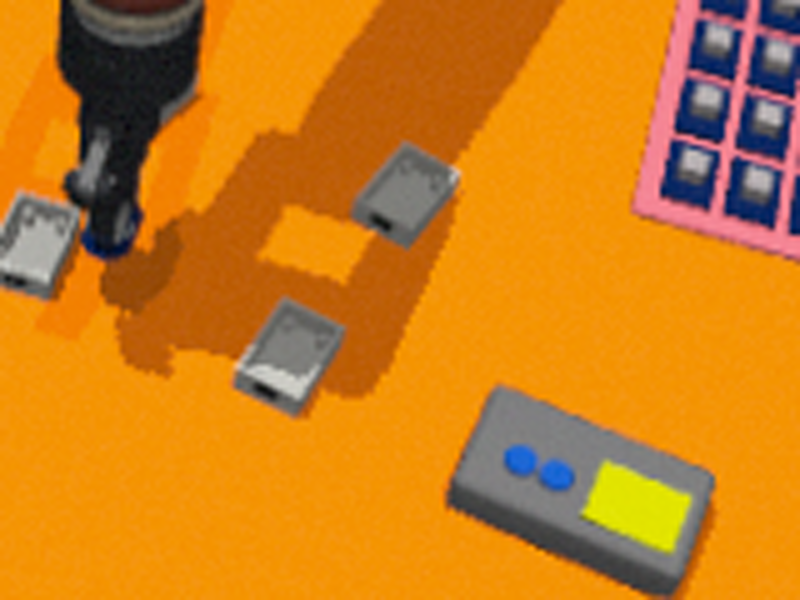

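The board is held at (110,235), just left of its case at (40,245). I'll lower it and release.

```bash
python3 -m pendant '{"linear":[[0.3,0,0.7],[0.3,0,1.4],[0.3,0,2.1],[0.3,0,2.8],[0.3,0,3.3],[0.3,0,3.7],[0.3,0,3.9],[0.3,0,3.9],[0.3,0,3.9],[0.3,0,3.9]],"rotation":[[0,0,0],[0,0,0],[0,0,0],[0,0,0],[0,0,0],[0,0,0],[0,0,0],[0,0,0],[0,0,0],[0,0,0]],"grip":[1,1,1,1,1,1,1,1,1,1]}';  python3 -m pendant '{"linear":[[0,0,0],[0,0,0],[0,0,0],[0,0,0],[0,0,0],[0,0,-1],[0,0,-3],[0,0,-6],[0,0,-9],[0,0,-10]],"rotation":[[0,0,0],[0,0,0],[0,0,0],[0,0,0],[0,0,0],[0,0,0],[0,0,0],[0,0,0],[0,0,0],[0,0,0]],"grip":[0.75,0.7,0.65,0.6,0.6,0.6,0.6,0.6,0.6,0.6]}'
python3 - <<'E'
from h import *
go([.5025,-.1326,.135],-7.2)
E
```

```text
time: 32.37
tool_pos: [0.5552, 0.1745, 0.0316]
tool_rot: [-0.0, 0.997, 0.083, 0.0]
contact_force: [0.4, -0.1, -0.9]
gripper_width: 0.187
time: 33.2
tool_pos: [0.5576, 0.175, 0.1374]
tool_rot: [-0.0, 0.997, 0.083, 0.004]
contact_force: [1.5, 0.3, 1.4]
gripper_width: 0.399
t 33.2 tcp [0.5576 0.175  0.1374] yaw 9.5 w 0.399 F [1.5 0.3 1.4]
 lin cm [-10.53  29.42   0.15]
 rot deg [array([-0.1, -0.5, 16.7]), array([ 7.000e-01, -1.000e-01, -1.633e+02])] j6 0.01
```

```bash
python3 -m pendant '{"linear":[[-1.2,3.3,0],[-2.4,6.6,0],[-3.6,10,0],[-4.8,13.3,0],[-6,16.6,0],[-7.2,20,0],[-8.4,23.3,0],[-9.6,26.6,0],[-10.5,29.4,0],[-10.5,29.4,0]],"rotation":[[0,0,2],[0,0,4],[0,0,6],[0,0,8],[0,0,10],[0,0,12],[0,0,14],[0,0,16],[0,0,16.7],[0,0,16.7]],"grip":[0.6,0.6,0.6,0.6,0.6,0.6,0.6,0.6,0.6,0.6]}';  python3 -m pendant '{"linear":[[0,0,0],[0,0,0],[0,0,0],[0,0,0],[0,0,0],[0,0,0.5],[0,0,1],[0,0,1],[0,0,1],[0,0,1]],"rotation":[[0,0,0],[0,0,0],[0,0,0],[0,0,0],[0,0,0],[0,0,0],[0,0,0],[0,0,0],[0,0,0],[0,0,0]],"grip":[0.6,0.6,0.6,0.6,0.6,0.6,0.6,0.6,0.6,0.6]}'
python3 - <<'E'
from h import *
go([.503,-.1326,.0545],-7.2)
E
```

```text
time: 34.03
tool_pos: [0.4993, -0.1371, 0.1317]
tool_rot: [0.001, 0.998, -0.065, 0.0]
contact_force: [0.6, -0.5, -0.1]
gripper_width: 0.401
time: 34.87
tool_pos: [0.4998, -0.1328, 0.121]
tool_rot: [-0.0, 0.998, -0.063, -0.0]
contact_force: [-1.0, 0.3, 0.4]
gripper_width: 0.4
t 34.87 tcp [ 0.4998 -0.1328  0.121 ] yaw -7.2 w 0.4 F [-1.   0.3  0.4]
 lin cm [ 0.31 -0.06  6.65]
 rot deg [array([-0.,  0.,  0.]), array([  -0.,   -0., -180.])] j6 -0.28
```

```bash
python3 -m pendant '{"linear":[[0.3,0,1],[0.3,0,2],[0.3,0,3],[0.3,0,4],[0.3,0,5],[0.3,0,6],[0.3,0,6.5],[0.3,0,6.6],[0.3,0,6.6],[0.3,0,6.6]],"rotation":[[0,0,0],[0,0,0],[0,0,0],[0,0,0],[0,0,0],[0,0,0],[0,0,0],[0,0,0],[0,0,0],[0,0,0]],"grip":[0.6,0.6,0.6,0.6,0.6,0.6,0.6,0.6,0.6,0.6]}'; python3 -m pendant '{"linear":[[0,0,0],[0,0,0],[0,0,0],[0,0,0],[0,0,0],[0,0,0],[0,0,0],[0,0,0],[0,0,0],[0,0,0]],"rotation":[[0,0,0],[0,0,0],[0,0,0],[0,0,0],[0,0,0],[0,0,0],[0,0,0],[0,0,0],[0,0,0],[0,0,0]],"grip":[0.65,0.7,0.75,0.8,0.9,1,1,1,1,1]}';python3 -m pendant '{"linear":[[0,0,0],[0,0,-0.5],[0,0,-1],[0,0,-1.5],[0,0,-2.5],[0,0,-3.5],[0,0,-5],[0,0,-7],[0,0,-9],[0,0,-10]],"rotation":[[0,0,0],[0,0,0],[0,0,0],[0,0,0],[0,0,0],[0,0,0],[0,0,0],[0,0,0],[0,0,0],[0,0,0]],"grip":[1,1,1,1,1,1,1,1,1,1]}'
python3 - <<'E'
from h import *
im=snap('top','top9')[:,:,::-1]
d=rectify(im,'top',.36,.66,.06,.38,.018,.0005); h=cv2.cvtColor(d,cv2.COLOR_BGR2HSV)
m=cv2.morphologyEx(((h[...,1]<70)&(h[...,2]>50)).astype(np.uint8),3,np.ones((9,9)))
for c in cv2.findContours(m,0,2)[0]:
    if cv2.contourArea(c)>1500:
        r=cv2.minAreaRect(c); print('case',round(.66-r[0][1]*.0005,4),round(.38-r[0][0]*.0005,4),np.array(r[1])*.0005,r[2])
cv2.imwrite('pics/c9.png',d)
go([.4252,.1734,.155],-11.3)
E
```

```text
time: 35.7
tool_pos: [0.5033, -0.1335, 0.0557]
tool_rot: [0.0, 0.998, -0.063, 0.0]
contact_force: [-0.3, -0.2, 0.1]
gripper_width: 0.399
time: 36.53
tool_pos: [0.5034, -0.1335, 0.0561]
tool_rot: [0.0, 0.998, -0.063, 0.001]
contact_force: [-0.0, 0.9, 5.1]
gripper_width: 0.186
time: 37.37
tool_pos: [0.5043, -0.1339, 0.1591]
tool_rot: [0.001, 0.998, -0.063, 0.002]
contact_force: [-0.4, -0.0, 0.7]
gripper_width: 0.187
case 0.4092 0.3041 [0.04211072 0.0600743 ] 7.4958577156066895
case 0.4164 0.1286 [0.04089663 0.06044587] 10.97223949432373
case 0.5521 0.1734 [0.04671254 0.02865698] 83.6598129272461
case 0.5573 0.2933 [0.04121747 0.06134112] 1.6846842765808105
case 0.5612 0.1289 [0.06117448 0.04056184] 80.16643524169922
t 37.42 tcp [ 0.5051 -0.1342  0.1604] yaw -7.2 w 0.184 F [1.4 0.1 1.1]
 lin cm [-11.78 -29.52   0.4 ]
 rot deg [array([ 0.1, -0.4,  4.1]), array([   0.7,    0.2, -175.9])] j6 -0.28
```

View pics/c9.png

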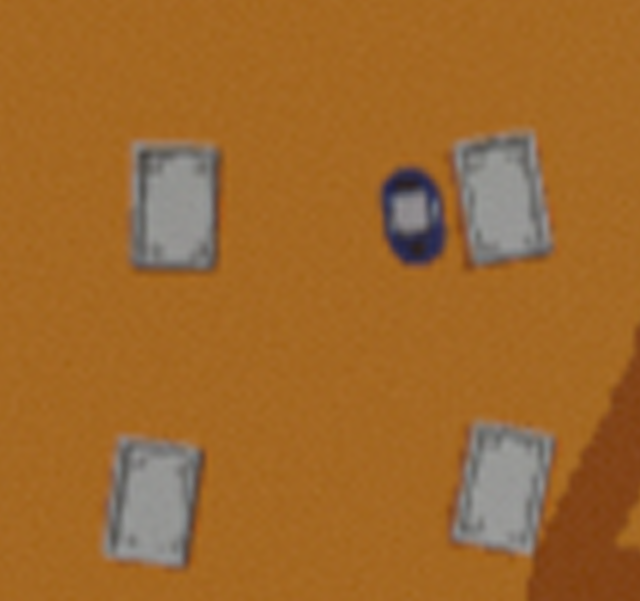

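The first board at (412,215) lies well beside its case, with a gap of about 10 mm. Now I'll place the second.

```bash
python3 -m pendant '{"linear":[[-1.2,-3.3,0],[-2.4,-6.6,0],[-3.6,-10,0],[-4.8,-13.3,0],[-6,-16.6,0],[-7.2,-20,0],[-8.4,-23.3,0],[-10,-26.6,0],[-11.8,-29.5,0],[-11.8,-29.5,0]],"rotation":[[0,0,0],[0,0,1],[0,0,2],[0,0,3],[0,0,4],[0,0,4],[0,0,4],[0,0,4],[0,0,4],[0,0,4]],"grip":[1,1,1,1,1,1,1,1,1,1]}';  python3 -m pendant '{"linear":[[0,0,0],[0,0,0],[0,0,1],[0,0,2.5],[0,0,4],[0,0,5.5],[0,0,7],[0,0,8.5],[0,0,8.5],[0,0,8.5]],"rotation":[[0,0,0],[0,0,0],[0,0,0],[0,0,0],[0,0,0],[0,0,0],[0,0,0],[0,0,0],[0,0,0],[0,0,0]],"grip":[1,1,1,1,1,1,1,1,1,1]}'
python3 - <<'E'
from h import *
go([.4252,.1734,.029],-11)
E
```

```text
time: 38.25
tool_pos: [0.4201, 0.1781, 0.1545]
tool_rot: [-0.001, 0.996, -0.094, -0.001]
contact_force: [0.4, -1.0, -0.0]
gripper_width: 0.182
time: 39.08
tool_pos: [0.4221, 0.1729, 0.0689]
tool_rot: [0.001, 0.995, -0.098, -0.001]
contact_force: [-0.3, 0.0, -0.8]
gripper_width: 0.187
t 39.08 tcp [0.4221 0.1729 0.0689] yaw -11.3 w 0.187 F [-0.3  0.  -0.8]
 lin cm [ 0.3  -0.12  3.99]
 rot deg [array([ 0.1,  0.2, -0.3]), array([ 2.000e-01, -1.000e-01,  1.797e+02])] j6 0.42
```

```bash
python3 -m pendant '{"linear":[[0.3,-0.1,0.7],[0.3,-0.1,1.4],[0.3,-0.1,2.1],[0.3,-0.1,2.8],[0.3,-0.1,3.4],[0.3,-0.1,3.8],[0.3,-0.1,4.05],[0.3,-0.1,4.05],[0.3,-0.1,4.05],[0.3,-0.1,4.05]],"rotation":[[0,0,0],[0,0,0],[0,0,0],[0,0,0],[0,0,0],[0,0,0],[0,0,0],[0,0,0],[0,0,0],[0,0,0]],"grip":[1,1,1,1,1,1,1,1,1,1]}';  python3 -m pendant '{"linear":[[0,0,0],[0,0,0],[0,0,0],[0,0,0],[0,0,0],[0,0,-1],[0,0,-3],[0,0,-6],[0,0,-9],[0,0,-10]],"rotation":[[0,0,0],[0,0,0],[0,0,0],[0,0,0],[0,0,0],[0,0,0],[0,0,0],[0,0,0],[0,0,0],[0,0,0]],"grip":[0.75,0.7,0.65,0.6,0.6,0.6,0.6,0.6,0.6,0.6]}'
python3 - <<'E'
from h import *
go([.418,-.0995,.14],-7.2)
E
```

```text
time: 39.92
tool_pos: [0.4261, 0.1747, 0.0301]
tool_rot: [-0.0, 0.995, -0.097, 0.0]
contact_force: [-0.0, -0.3, -0.1]
gripper_width: 0.185
time: 40.75
tool_pos: [0.4285, 0.1752, 0.1354]
tool_rot: [-0.001, 0.995, -0.097, 0.004]
contact_force: [0.4, -0.7, 0.8]
gripper_width: 0.401
t 40.75 tcp [0.4285 0.1752 0.1354] yaw -11.2 w 0.401 F [ 0.4 -0.7  0.8]
 lin cm [ 4.3  27.15 -0.52]
 rot deg [array([-0.2, -0.4, -4. ]), array([ -0.7,   0.3, 176. ])] j6 0.42
```

```bash
python3 -m pendant '{"linear":[[0.5,3.4,0],[1,6.8,0],[1.5,10,0],[2,13.5,0],[2.5,17,0],[3,20.4,0],[3.6,23.8,0],[4.3,27.1,0],[4.3,27.1,0],[4.3,27.1,0]],"rotation":[[0,0,0],[0,0,-1],[0,0,-2],[0,0,-3],[0,0,-4],[0,0,-4],[0,0,-4],[0,0,-4],[0,0,-4],[0,0,-4]],"grip":[0.68,0.68,0.68,0.68,0.68,0.68,0.68,0.68,0.68,0.68]}'
python3 - <<'E'
from h import *
im=snap('top','top10')[:,:,::-1]
d=rectify(im,'top',.36,.66,.06,.38,.018,.0005); h=cv2.cvtColor(d,cv2.COLOR_BGR2HSV)
m=cv2.morphologyEx(((h[...,1]<70)&(h[...,2]>50)).astype(np.uint8),3,np.ones((9,9)))
C=[]
for c in cv2.findContours(m,0,2)[0]:
    if cv2.contourArea(c)>3500:
        r=cv2.minAreaRect(c); a=r[2] if r[1][0]<r[1][1] else r[2]-90
        C.append((.66-r[0][1]*.0005,.38-r[0][0]*.0005,-a))
d=rectify(im,'top',.36,.66,.06,.38,.002,.0005); h=cv2.cvtColor(d,cv2.COLOR_BGR2HSV)
m=cv2.morphologyEx(((h[...,0]>100)&(h[...,0]<135)&(h[...,1]>90)).astype(np.uint8),3,np.ones((31,31)))
for c in cv2.findContours(m,0,2)[0]:
    if cv2.contourArea(c)>3000:
        r=cv2.minAreaRect(c); a=r[2] if r[1][0]<r[1][1] else r[2]-90
        b=np.array([.66-r[0][1]*.0005,.38-r[0][0]*.0005]); 
        for q in C:
            t=np.radians(q[2]); v=b-q[:2]; l=np.array([np.cos(t)*v[0]+np.sin(t)*v[1],-np.sin(t)*v[0]+np.cos(t)*v[1]])
            if np.linalg.norm(l)<.07: print('board',b.round(4),-a,'case',np.round(q,4),'local',l.round(4),np.array(r[1])*.0005)
go([.418,-.0995,.054],-7.2)
E
```

```text
time: 41.58
tool_pos: [0.4153, -0.1009, 0.13]
tool_rot: [-0.0, 0.998, -0.065, 0.0]
contact_force: [0.3, 0.7, 0.1]
gripper_width: 0.32
t 41.63 tcp [ 0.4152 -0.0998  0.1297] yaw -7.3 w 0.321 F [-0.8  0.1 -0.4]
 lin cm [ 0.27 -0.06  7.57]
 rot deg [array([-0. ,  0. , -0.1]), array([0.000e+00, 1.000e-01, 1.799e+02])] j6 -0.28
```

```bash
cat > chk.py <<'E'
from h import *
def chk(im):
    def rects(z,mask,k,amin):
        d=rectify(im,'top',.36,.66,.06,.38,z,.0005); h=cv2.cvtColor(d,cv2.COLOR_BGR2HSV).astype(int)
        m=cv2.morphologyEx(mask(d.astype(int),h).astype(np.uint8),k,np.ones((15,15) if k==3 else (3,3))); o=[]
        for c in cv2.findContours(m,0,2)[0]:
            if cv2.contourArea(c)>amin:
                r=cv2.minAreaRect(c); a=r[2] if r[1][0]<r[1][1] else r[2]-90
                o.append((.66-r[0][1]*.0005,.38-r[0][0]*.0005,-a,max(r[1])*.0005,min(r[1])*.0005))
        return o
    C=[c for c in rects(.018,lambda d,h:(h[...,1]<70)&(h[...,2]>50),3,3500) if c[3]>.053]
    B=[b for b in rects(.002,lambda d,h:d[...,0]>d[...,2]+8,3,1500) if b[3]<.065]
    print('cases',np.round(C,4).tolist())
    for b in B:
        for q in C:
            t=np.radians(q[2]); v=np.array(b[:2])-q[:2]; l=np.array([np.cos(t)*v[0]+np.sin(t)*v[1],-np.sin(t)*v[0]+np.cos(t)*v[1]])
            if np.linalg.norm(l)<.075: print('board',np.round(b,4),'case',np.round(q[:3],4),'local',l.round(4))
E
python3 -c "
from chk import *
chk(cv2.imread('pics/raw_top10.png'))"
```

```text
cases [[0.4092, 0.3044, -8.6864, 0.0604, 0.0418], [0.4164, 0.1287, -11.0826, 0.0605, 0.0409], [0.5572, 0.2932, -1.2873, 0.061, 0.0413], [0.5612, 0.1289, 9.8658, 0.0611, 0.0407]]
board [  0.4261   0.1767 -12.2648   0.0447   0.0267] case [  0.4164   0.1287 -11.0826] local [0.0003 0.049 ]
board [0.5543 0.1752 7.5946 0.0448 0.0267] case [0.5612 0.1289 9.8658] local [0.0011 0.0467]
```

```bash
python3 -m pendant '{"linear":[[0.3,0,1],[0.3,0,2],[0.3,0,3],[0.3,0,4],[0.3,0,5],[0.3,0,6],[0.3,0,7],[0.3,0,7.6],[0.3,0,7.6],[0.3,0,7.6]],"rotation":[[0,0,0],[0,0,0],[0,0,0],[0,0,0],[0,0,0],[0,0,0],[0,0,0],[0,0,0],[0,0,0],[0,0,0]],"grip":[0.68,0.68,0.68,0.68,0.68,0.68,0.68,0.68,0.68,0.68]}';python3 -m pendant '{"linear":[[0,0,0],[0,0,0],[0,0,0],[0,0,0],[0,0,0],[0,0,0],[0,0,0],[0,0,0],[0,0,0],[0,0,0]],"rotation":[[0,0,0],[0,0,0],[0,0,0],[0,0,0],[0,0,0],[0,0,0],[0,0,0],[0,0,0],[0,0,0],[0,0,0]],"grip":[0.75,0.8,0.9,1,1,1,1,1,1,1]}'
```

```text
time: 42.47
tool_pos: [0.4183, -0.1, 0.0534]
tool_rot: [-0.0, 0.998, -0.063, -0.0]
contact_force: [0.2, -0.2, 0.3]
gripper_width: 0.318
time: 43.3
tool_pos: [0.4195, -0.1004, 0.0547]
tool_rot: [0.0, 0.998, -0.063, 0.001]
contact_force: [4.4, -0.8, 3.7]
gripper_width: 0.089
```

Both boards are well within limits (local y 0.049 and 0.047, x about 0). Bar gripped; now I push home.

```bash
python3 -m pendant '{"linear":[[0.8,0,0],[1.6,0,0],[2.4,0,0],[3.2,0,0],[4,0,0],[4.8,0,0],[5.6,0,0],[6.4,0,0],[7.2,0,0],[7.2,0,0]],"rotation":[[0,0,0],[0,0,0],[0,0,0],[0,0,0],[0,0,0],[0,0,0],[0,0,0],[0,0,0],[0,0,0],[0,0,0]],"grip":[1,1,1,1,1,1,1,1,1,1]}';python3 -m pendant '{"linear":[[0.4,0,0],[0.8,0,0],[1.2,0,0],[1.6,0,0],[2,0,0],[2.3,0,0],[2.6,0,0],[2.8,0,0],[2.8,0,0],[2.8,0,0]],"rotation":[[0,0,0],[0,0,0],[0,0,0],[0,0,0],[0,0,0],[0,0,0],[0,0,0],[0,0,0],[0,0,0],[0,0,0]],"grip":[1,1,1,1,1,1,1,1,1,1]}'
```

```text
time: 44.13
tool_pos: [0.4909, -0.1095, 0.0547]
tool_rot: [0.0, 0.998, -0.062, -0.0]
contact_force: [1.8, -0.4, 8.0]
gripper_width: 0.09
time: 44.97
tool_pos: [0.5168, -0.1128, 0.0546]
tool_rot: [0.0, 0.998, -0.062, -0.002]
contact_force: [-1.9, 0.1, 9.6]
gripper_width: 0.093
```

```bash
python3 -m pendant '{"linear":[[0.1,0,0],[0.2,0,0],[0.3,0,0],[0.4,0,0],[0.5,0,0],[0.6,0,0],[0.6,0,0],[0.6,0,0],[0.6,0,0],[0.6,0,0]],"rotation":[[0,0,0],[0,0,0],[0,0,0],[0,0,0],[0,0,0],[0,0,0],[0,0,0],[0,0,0],[0,0,0],[0,0,0]],"grip":[1,1,1,1,1,1,1,1,1,1]}'
```

```text
time: 45.8
tool_pos: [0.5216, -0.1134, 0.0546]
tool_rot: [0.0, 0.998, -0.062, -0.003]
contact_force: [-7.8, 0.3, 15.5]
gripper_width: 0.089
```

```bash
python3 -m pendant '{"linear":[[0.1,0,0],[0.2,0,0],[0.2,0,0],[0.2,0,0],[0.1,0,0],[0,0,0],[-0.2,0,0],[-0.4,0,0],[-0.6,0,0],[-0.6,0,0]],"rotation":[[0,0,0],[0,0,0],[0,0,0],[0,0,0],[0,0,0],[0,0,0],[0,0,0],[0,0,0],[0,0,0],[0,0,0]],"grip":[1,1,1,1,1,1,1,1,1,1]}';python3 -m pendant '{"linear":[[-0.1,0,0],[-0.2,0,0],[-0.3,0,0],[-0.3,0,0],[-0.3,0,0],[-0.3,0,0],[-0.3,0,0],[-0.3,0,0],[-0.3,0,0],[-0.3,0,0]],"rotation":[[0,0,0],[0,0,0],[0,0,0],[0,0,0],[0,0,0],[0,0,0],[0,0,0],[0,0,0],[0,0,0],[0,0,0]],"grip":[1,1,1,1,1,1,1,1,1,1]}'
```

```text
time: 46.63
tool_pos: [0.5181, -0.113, 0.0547]
tool_rot: [0.001, 0.998, -0.063, 0.001]
contact_force: [2.2, -1.6, 6.3]
gripper_width: 0.085
time: 47.47
tool_pos: [0.5175, -0.1129, 0.0548]
tool_rot: [0.001, 0.998, -0.063, 0.004]
contact_force: [11.7, -1.6, -1.9]
gripper_width: 0.09
```

Pulling at 11.7 N doesn't move it, so the catch is holding. I'll release and go to the knob at yaw −58 (equivalent to 122).

```bash
python3 -m pendant '{"linear":[[0.2,0,0],[0.3,0,0],[0.3,0,0],[0.3,0,0],[0.3,0,0],[0.3,0,-1],[0.3,0,-4],[0.3,0,-7],[0.3,0,-10],[0.3,0,-13]],"rotation":[[0,0,0],[0,0,0],[0,0,0],[0,0,0],[0,0,0],[0,0,0],[0,0,0],[0,0,0],[0,0,0],[0,0,0]],"grip":[1,0.8,0.7,0.68,0.68,0.68,0.68,0.68,0.68,0.68]}';python3 - <<'E'
from h import *
go([.657,-.1832,.135],-58)
E
```

```text
time: 48.3
tool_pos: [0.517, -0.1123, 0.1855]
tool_rot: [-0.0, 0.998, -0.063, -0.0]
contact_force: [0.6, -0.1, -0.2]
gripper_width: 0.32
t 48.3 tcp [ 0.517  -0.1123  0.1855] yaw -7.2 w 0.32 F [ 0.6 -0.1 -0.2]
 lin cm [14.78  5.28  5.04]
 rot deg [array([ 0. ,  0. , 50.8]), array([-1.000e-01,  0.000e+00, -1.292e+02])] j6 -0.23
```

```bash
python3 -m pendant '{"linear":[[2,0.7,0],[4,1.4,0],[6,2.1,0],[8,2.8,0],[10,3.5,0],[12.5,4.5,1],[14.8,5.3,2],[14.8,5.3,3.5],[14.8,5.3,5],[14.8,5.3,5]],"rotation":[[0,0,7],[0,0,14],[0,0,21],[0,0,28],[0,0,35],[0,0,42],[0,0,49],[0,0,50.8],[0,0,50.8],[0,0,50.8]],"grip":[0.6,0.6,0.6,0.6,0.6,0.6,0.6,0.6,0.6,0.6]}';python3 - <<'E'
from h import *
go([.657,-.1832,.105],-58)
E
```

```text
time: 49.13
tool_pos: [0.6553, -0.1826, 0.1293]
tool_rot: [0.0, 0.875, -0.484, -0.004]
contact_force: [-0.8, 0.9, -0.6]
gripper_width: 0.398
t 49.13 tcp [ 0.6553 -0.1826  0.1293] yaw -57.9 w 0.398 F [-0.8  0.9 -0.6]
 lin cm [ 0.15 -0.12  2.43]
 rot deg [array([0.3, 0.4, 0.1]), array([  -0.6,    0.4, -179.9])] j6 0.63
```

```bash
python3 -m pendant '{"linear":[[0.1,-0.1,0.5],[0.1,-0.1,1],[0.1,-0.1,1.6],[0.1,-0.1,2.3],[0.1,-0.1,2.3],[0.1,-0.1,2.3],[0.1,-0.1,2.3],[0.1,-0.1,2.3],[0.1,-0.1,2.3],[0.1,-0.1,2.3]],"rotation":[[0,0,0],[0,0,0],[0,0,0],[0,0,0],[0,0,0],[0,0,0],[0,0,0],[0,0,0],[0,0,0],[0,0,0]],"grip":[0.6,0.6,0.6,0.6,0.7,0.9,1,1,1,1]}';python3 -m pendant '{"linear":[[0,0,0],[0,0,0],[0,0,0],[0,0,0],[0,0,0],[0,0,0],[0,0,0],[0,0,0],[0,0,0],[0,0,0]],"rotation":[[0,0,7],[0,0,14],[0,0,21],[0,0,28],[0,0,35],[0,0,42],[0,0,49],[0,0,56],[0,0,63],[0,0,70]],"grip":[1,1,1,1,1,1,1,1,1,1]}'; python3 -m pendant '{"linear":[[0,0,0],[0,0,0],[0,0,0],[0,0,0],[0,0,0],[0,0,0],[0,0,0],[0,0,0],[0,0,0],[0,0,0]],"rotation":[[0,0,1],[0,0,2],[0,0,2],[0,0,2],[0,0,2],[0,0,2],[0,0,2],[0,0,2],[0,0,2],[0,0,2]],"grip":[1,1,1,1,1,1,1,1,1,1]}';python3 -c "
from h import *
s,t,r=st();print(s['ft_torque']); go([0,0,0])"
```

```text
time: 49.97
tool_pos: [0.6592, -0.1839, 0.1108]
tool_rot: [0.0, 0.875, -0.485, -0.0]
contact_force: [-0.2, -0.4, -0.8]
gripper_width: 0.091
time: 50.8
tool_pos: [0.6592, -0.1829, 0.1109]
tool_rot: [0.0, -0.436, 0.9, 0.001]
contact_force: [-0.9, 2.7, -0.5]
gripper_width: 0.096
time: 51.63
tool_pos: [0.6593, -0.183, 0.1109]
tool_rot: [0.0, -0.424, 0.906, 0.001]
contact_force: [-0.7, 4.7, 0.4]
gripper_width: 0.094
[ 0.94997725  0.13259772 -0.02974621]
t 51.63 tcp [ 0.6593 -0.183   0.1109] yaw -129.9 w 0.094 F [-0.7  4.7  0.4]
 lin cm [28.23 62.32 11.14]
```

```bash
python3 -m pendant '{"linear":[[0,0,0],[0,0,0],[0,0,0],[0,0,0],[0,0,0],[0,0,0],[0,0,0],[0,0,0],[0,0,0],[0,0,0]],"rotation":[[0,0,1],[0,0,2],[0,0,3],[0,0,4],[0,0,5],[0,0,5],[0,0,5],[0,0,5],[0,0,5],[0,0,5]],"grip":[1,1,1,1,1,1,1,1,1,1]}';python3 -c "
from h import *
s,t,r=st();print(s['ft_torque']); go([0,0,0])"; python3 -m pendant '{"linear":[[0,0,0],[0,0,0],[0,0,0],[0,0,0],[0,0,0],[0,0,0],[0,0,0],[0,0,0],[0,0,0],[0,0,0]],"rotation":[[0,0,1],[0,0,2],[0,0,3],[0,0,4],[0,0,4],[0,0,4],[0,0,4],[0,0,4],[0,0,4],[0,0,4]],"grip":[1,1,1,1,1,1,1,1,1,1]}';python3 -c "
from h import *
s,t,r=st();print(s['ft_torque']); go([0,0,0])"
```

```text
time: 52.47
tool_pos: [0.6593, -0.1829, 0.1108]
tool_rot: [0.0, -0.384, 0.923, 0.001]
contact_force: [-1.4, 6.0, 0.6]
gripper_width: 0.095
[ 0.94739489  0.15512558 -0.01179733]
t 52.47 tcp [ 0.6593 -0.1829  0.1108] yaw -134.9 w 0.095 F [-1.4  6.   0.6]
 lin cm [33.56 59.62 11.13]
time: 53.3
tool_pos: [0.6593, -0.1829, 0.1108]
tool_rot: [0.0, -0.352, 0.936, 0.001]
contact_force: [-0.9, 5.1, 1.0]
gripper_width: 0.093
[0.93353266 0.11721097 0.43710681]
t 53.3 tcp [ 0.6593 -0.1829  0.1108] yaw -138.8 w 0.093 F [-0.9  5.1  1. ]
 lin cm [37.55 57.19 11.12]
```

Torque jumps to 0.44 N·m, so the tight stop is reached. I'll release, rise clear and take final pictures.

```bash
python3 -m pendant '{"linear":[[0,0,0],[0,0,0],[0,0,0],[0,0,0],[0,0,-1],[0,0,-3],[0,0,-6],[0,0,-9],[0,0,-12],[0,0,-14]],"rotation":[[0,0,-1],[0,0,-1],[0,0,-1],[0,0,-1],[0,0,-1],[0,0,-1],[0,0,-1],[0,0,-1],[0,0,-1],[0,0,-1]],"grip":[0.7,0.5,0.5,0.5,0.5,0.5,0.5,0.5,0.5,0.5]}'
python3 - <<'E'
from h import *
go([.40,.02,.26])
E
```

```text
time: 54.13
tool_pos: [0.6603, -0.1846, 0.256]
tool_rot: [0.002, -0.358, 0.934, -0.002]
contact_force: [1.2, 0.7, -0.3]
gripper_width: 0.505
t 54.13 tcp [ 0.6603 -0.1846  0.256 ] yaw -138.0 w 0.505 F [ 1.2  0.7 -0.3]
 lin cm [ 5.64 32.62 -0.58]
```

```bash
python3 -m pendant '{"linear":[[0.6,3.3,0],[1.2,6.6,0],[1.8,10,0],[2.4,13.3,0],[3,16.6,0],[3.6,20,0],[4.2,23.3,0],[4.8,26.6,0],[5.6,30,0],[5.6,32.6,0]],"rotation":[[0,0,0],[0,0,0],[0,0,0],[0,0,0],[0,0,0],[0,0,0],[0,0,0],[0,0,0],[0,0,0],[0,0,0]],"grip":[0.5,0.5,0.5,0.5,0.5,0.5,0.5,0.5,0.5,0.5]}';python3 - <<'E'
from h import *
from chk import chk
im=snap('top','topF')[:,:,::-1]; chk(im)
s=snap('scene','scF')[:,:,::-1]
k=cv2.resize(rectify(im,'top',.60,.71,-.24,-.12,.097,.0005),(300,275)); k0=cv2.resize(rectify(cv2.imread('pics/raw_top0.png'),'top',.60,.71,-.24,-.12,.097,.0005),(300,275))
v=cv2.resize(s[110:330,90:430],(800,518)) 
out=np.vstack([np.hstack([cv2.resize(s[110:330,90:430],(500,324)),cv2.resize(k,(300,324))]),np.hstack([cv2.resize(im[70:260,80:440],(500,264)),cv2.resize(k0,(300,264))])])
cv2.imwrite('pics/F.png',out); go([0,0,0])
E
```

```text
time: 54.97
tool_pos: [0.3976, 0.0214, 0.2516]
tool_rot: [0.001, -0.358, 0.934, -0.0]
contact_force: [0.8, 0.1, 0.6]
gripper_width: 0.501
cases [[0.4092, 0.3044, -8.5691, 0.0604, 0.0418], [0.4175, 0.1328, -8.1301, 0.06, 0.0329], [0.5573, 0.2933, -1.6603, 0.0614, 0.0412], [0.5613, 0.129, 9.7276, 0.0611, 0.0407]]
board [  0.4259   0.177  -14.0362   0.0455   0.0269] case [ 0.4175  0.1328 -8.1301] local [0.0021 0.0449]
board [0.5542 0.1751 7.125  0.0445 0.0267] case [0.5613 0.129  9.7276] local [0.0008 0.0467]
t 55.07 tcp [0.3979 0.0224 0.2518] yaw -137.8 w 0.498 F [ 0.7 -0.1  1.2]
 lin cm [31.04 25.1  25.07]
```

View pics/F.png

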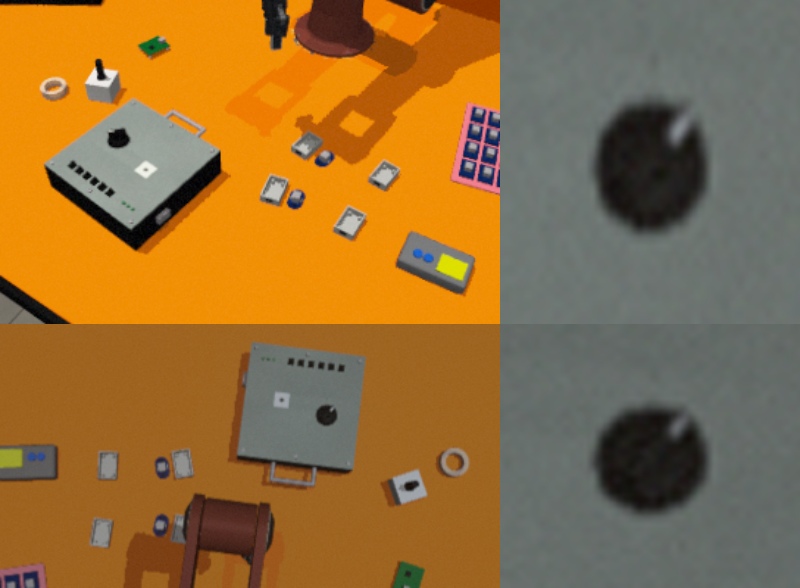

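The final pictures show the carriage flush in the housing, the knob mark at its starting angle or slightly past it, and the pin standing in its holder. Both boards lie beside their cases and the bystanders haven't moved.

```bash
python3 -c "
from plant import manip
print(manip.job_done())"
```

```text
the job is handed in; nothing more can be done
None
```

I finished the job and handed it in at about 55 s of the 210 s allowed; the hand-in reports no verdict.

**What I did:** I slackened the knob about 72° and tripped the catch with the pin. The pin went back in its holder and I pulled the carriage out to its stop. There were two boards, both in the middle nests, and I laid each one left of a case. I then pushed the carriage home and tightened the knob.

**Last checks:**

| Item | Result |
|---|---|
| Board beside the near case | 49 mm to its left, level within 1 mm, about 1° off parallel |
| Board beside the far case | 47 mm to its left, level within 1 mm, about 3° off parallel |
| Carriage | Did not move under a pull of about 12 N, and looks flush in the pictures |
| Knob | Turned until torque rose to 0.44 N·m at the tight stop; mark at or slightly past its starting angle |
| Pin | Looks upright in its holder; its depth was not measured |
| Handset, green board and tape roll | No visible movement (checked by eye, not measured) |

**One disagreement:** the final measurement of the near board read 45 mm and about 6° off parallel. The arm partly covered its case in that picture, so I trust the earlier, unobstructed reading in the table. Either reading is within limits.

I saw no sign that a case had been knocked aside.

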